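# Pack the spectrometer lamps into the locking case

## Robot

A 6-joint arm with a two-finger parallel gripper is mounted at the origin on the work surface. World frame = base frame: x ahead of the robot, y to its left, z up, the work surface at z = 0. Lengths are in mm, angles in rad, forces in N, time in s.
With the tool pointing down it reaches from about 275 to 750 mm from the base axis. Payload 10.2 kg.
Tool frame: the origin (TCP) lies at the very end of the fingers, on their centre line; the grasp point (between the pads) lies 19 mm behind it; z points along the fingers, y is the line along which they close (so a half turn about z gives the same grasp; the last joint's range is limited). The gripper opens to 85 mm and grips with 20 to 120 N. Pads are 22 mm wide; open, the fingers measure 114 mm over their backs; the gripper's body (76 mm by 85 mm) begins 54 mm behind the grasp point. The pads swing forward as they close: fully open they stand 13 mm farther back than shut.
Start: joints at [1.002, 0.313, 1.498, -0, 1.331, -0.223], TCP at [177.961, 493.924, 231.294] pointing down, gripper open.
Joint ranges: [-2.94, 2.94], [-0.97, 2.17], [0.19, 2.56], [-1.23, 4.37], [0.02, 3.11], [-2.88, 2.88]. Speed limits (rad/s): [2.39, 2.39, 3.01, 3.14, 3.14, 3.14].

## Interface

Orientations are given as a unit quaternion [w, x, y, z].
In Python, from rig import ctrl, vision gives the robot as it stands. The module is installed in compiled form; this text tells all that it offers.
- The arm moves only by the tool play_rows, never from a script. Its arguments are lists of equal length, an entry for each row: "translation": the shift along the tool's x, y, z in m, a list of three; "rotation": the turn, a rotation vector about the tool's x, y, z in rad, a list of three; "gripper": the gripper's target within -1 to 1 (shut at 1, half-way at 0, fully open at -1). A call has 1 to 10 rows; each row is the pose to reach, as a shift and turn from the pose commanded when the call began, along the tool's axes at that moment; what a row does not reach only later rows make up. A row lasts 1/8 s, in which the tool goes at most 62.5 mm and 10.7 degrees, less where a joint would pass 70% of its speed; a pose out of reach is approached as far as the arm can. A call with a gripper value outside its range is refused whole. The fingers move at their own pace and stop on an object; "force" is the grip in N (left out, the last holds). Time passes only in rows, so rows that repeat a pose let the fingers close. It gives the time, the measured TCP pose, the force, the opening and the grip force at its end, in the units of the state.
- ctrl.sense(): the state, without advancing time (a new reading comes with each control period).
- vision.capture(name): name is "scene" or "top" or "wrist"; returns a dict with "pixels" (480x640x3 uint8, red, green, blue), "vfov" (degrees; the focal length in pixels is half the picture's height over the tangent of half this angle, whatever the lens; pixels are square), "cx", "cy" (the principal point, pixels), "k1" (the pictures are not rectified: a ray, as slopes to the right and down, at radius r is drawn at 1 + k1 r^2 times it, then the intrinsics apply), "rvec" (rotation vector, rad) and "tvec" (3), from world to camera coordinates, as OpenCV has them; the wrist camera has in their place "mount" (4x4, takes a point from camera to tool coordinates, whose origin is the TCP and whose axes are the flange's). Camera axes: x right, y down, z forward; pixel columns grow to the right and rows downward; lengths in mm; the calibration is good to about 2 mm. A picture is of the moment at which its call begins: read the wrist's pose just before it. There is no depth.
- ctrl.finish_job(): hands the job in; it is judged then, once.
The state is a dict: "time_s": time; "joints": joint angles; "dq": joint speeds; "tau": joint torques, N m; "eef_pos": TCP position; "ee_rot": TCP orientation; "force": force on the tool from outside, world axes, zero at the start; "wrist_torque": the same for the moment, N m; "grip_width": opening from 0.0 (shut) to 1.0 (fully open); "grip_force": force on a finger pad.
Only numpy, scipy, OpenCV 4.12 (cv2) and the standard library are available. Lean on these libraries where they do the work, as an engineer would, in place of code of your own. Each camera call takes 0.05 s, during which the arm holds its last target. There are 200 camera calls.

## Task

Put the spectrometer lamps away: unlock the storage case at both red knobs (each gives in one direction only, so try which), open the lid right up, and lay every lamp on the bench flat on the floor of a slot of its own, either way round, so that nothing stands above the rim. Then shut the lid fully and turn both knobs all the way back to locked. Leave the jar, flasks, beaker and bottle standing where they are.

Things in the scene. Friction and masses are not known exactly. Their poses are not given: they have to be found in the camera images.
- case: Grey open-topped case fixed to the bench, 168 (its x) x 282 (y) x 44 mm high, walls and floor 6 mm. Origin: centre of its underside, on the bench; +x points to the hinge side, away from the robot, z up. Four slots run along x, centred at y = -90, -30, 30, 90 mm. A lamp lying on a rib instead of the floor stands above the rim and stops the lid.
- slot1 (a point): Middle of slot 1, on the case's floor, 6 mm above the bench, at y = -90 mm in the case. Slots are 44 mm wide between black ribs 16 mm wide and 14 mm high, which stand only from 36 to 74 mm either side of the case's x = 0, leaving room for fingers at a lamp's neck. A seated lamp's axis is 15 mm above this point, its top 8 mm below the rim.
- slot2 (a point): Middle of slot 2, on the case's floor, 6 mm above the bench, at y = -30 mm in the case. Slots are 44 mm wide between black ribs 16 mm wide and 14 mm high, which stand only from 36 to 74 mm either side of the case's x = 0, leaving room for fingers at a lamp's neck. A seated lamp's axis is 15 mm above this point, its top 8 mm below the rim.
- slot3 (a point): Middle of slot 3, on the case's floor, 6 mm above the bench, at y = 30 mm in the case. Slots are 44 mm wide between black ribs 16 mm wide and 14 mm high, which stand only from 36 to 74 mm either side of the case's x = 0, leaving room for fingers at a lamp's neck. A seated lamp's axis is 15 mm above this point, its top 8 mm below the rim.
- slot4 (a point): Middle of slot 4, on the case's floor, 6 mm above the bench, at y = 90 mm in the case. Slots are 44 mm wide between black ribs 16 mm wide and 14 mm high, which stand only from 36 to 74 mm either side of the case's x = 0, leaving room for fingers at a lamp's neck. A seated lamp's axis is 15 mm above this point, its top 8 mm below the rim.
- lid (a joint): Angle of the blue lid: 0 shut, 1.85 rad fully open (just past upright). The hinge is stiff: the lid stays at whatever angle it is left; moving it takes about 1.5 to 4 N at the handle.
- lid_hinge (a point): On the hinge line, centre of the case's far rim: at x = +84, y = 0, z = 44.5 mm in the case's frame. The hinge axis is the case's y.
- lid_handle (a point): Middle of the bar of the black suitcase handle on the lid's near edge: round, 12 mm thick, 110 mm long, parallel to the case's y, 42 mm out from the edge in the lid's plane, with free space between. Shut: 210 mm from the hinge, 6 mm above it, 50.5 mm above the bench; turns with the lid. Can be pinched from above; it turns between the fingers as the lid swings.
- lock_a (a joint): Angle of one of the two look-alike red lock knobs: 0 locked (as it starts), 1.4 rad fully unlocked, with a stop at each end. It grows in the only direction that gives; whether that is clockwise or anticlockwise is unknown and differs from knob to knob, and so does which of the two stands left or right. Vertical axis, light friction (0.08 N m), stays where left.
- lock_a_grip (a point): On the axis of knob lock_a, where to grip, 98 mm above the bench; turns with the knob. An upright red wing 14 mm thick, 42 long, 32 high (top 9 mm above this point) on a round foot, on a block 63 mm high at x = -112, y = -105 or 105 mm in the case's frame. Locked, its length lies along the case's y: close on it along the case's x. The shut lid's top is at 56.5 mm.
- lock_b (a joint): Angle of one of the two look-alike red lock knobs: 0 locked (as it starts), 1.4 rad fully unlocked, with a stop at each end. It grows in the only direction that gives; whether that is clockwise or anticlockwise is unknown and differs from knob to knob, and so does which of the two stands left or right. Vertical axis, light friction (0.08 N m), stays where left.
- lock_b_grip (a point): On the axis of knob lock_b, where to grip, 98 mm above the bench; turns with the knob. An upright red wing 14 mm thick, 42 long, 32 high (top 9 mm above this point) on a round foot, on a block 63 mm high at x = -112, y = -105 or 105 mm in the case's frame. Locked, its length lies along the case's y: close on it along the case's x. The shut lid's top is at 56.5 mm.
- lamp1: Spectrometer lamp, 140 mm long, about 0.13 kg, lying on the bench (None if absent; 2 to 4 are present): black square cap 30 x 30 x 43 mm at -x, slim grey neck 24 mm in diameter and 54 long in the middle (grip here), green glass head 30 mm in diameter, 43 long at +x. Origin: on the axis at mid-length, the centre of mass, 15 mm above what it lies on; x is the long axis. It rests on a flat.
- lamp2: Spectrometer lamp, 140 mm long, about 0.13 kg, lying on the bench (None if absent; 2 to 4 are present): black square cap 30 x 30 x 43 mm at -x, slim grey neck 24 mm in diameter and 54 long in the middle (grip here), green glass head 30 mm in diameter, 43 long at +x. Origin: on the axis at mid-length, the centre of mass, 15 mm above what it lies on; x is the long axis. It rests on a flat.
- lamp3: Spectrometer lamp, 140 mm long, about 0.13 kg, lying on the bench (None if absent; 2 to 4 are present): black square cap 30 x 30 x 43 mm at -x, slim grey neck 24 mm in diameter and 54 long in the middle (grip here), green glass head 30 mm in diameter, 43 long at +x. Origin: on the axis at mid-length, the centre of mass, 15 mm above what it lies on; x is the long axis. It rests on a flat.
- lamp4: Spectrometer lamp, 140 mm long, about 0.13 kg, lying on the bench (None if absent; 2 to 4 are present): black square cap 30 x 30 x 43 mm at -x, slim grey neck 24 mm in diameter and 54 long in the middle (grip here), green glass head 30 mm in diameter, 43 long at +x. Origin: on the axis at mid-length, the centre of mass, 15 mm above what it lies on; x is the long axis. It rests on a flat.
- jar: Bystander, not to be disturbed: white-capped squat jar, 48 mm wide, 62 mm high, standing among the lamps. Origin: centre of its underside.
- flask1: Bystander, not to be disturbed: amber volumetric flask, 68 mm wide, 135 mm high. Origin: centre of its underside.
- flask2: Bystander, not to be disturbed: amber volumetric flask, 68 mm wide, 135 mm high. Origin: centre of its underside.
- flask3: Bystander, not to be disturbed: clear volumetric flask, 68 mm wide, 135 mm high. Origin: centre of its underside.
- beaker: Bystander, not to be disturbed: glass beaker, 72 mm wide, 95 mm high. Origin: centre of its underside.
- bottle: Bystander, not to be disturbed: white bottle with red cap, 64 mm wide, 150 mm high. Origin: centre of its underside.
Not all that is in view belongs to the job. Leave any yellow look-alike of the lamp4 alone.

How it is judged (in metres and radians):
On the way, in this order (a step that is already met when the one before it is completed fails the run):
1. both lock knobs are turned right round to unlocked (value of joint each of lock_a, lock_b above 1.2 rad), for 0.2 s.
2. the lid is opened right up (value of joint lid above 1.4 rad), for 0.2 s.
3. every lamp lies flat in a slot, below the rim, with the lid open (x of lamp1 in the frame of case between -0.015 and 0.015 m and y of lamp1 in the frame of case between -0.105 and 0.105 m and z of lamp1 in the frame of case between 0.015 and 0.026 m and angle between the x axis of each of lamp1, lamp2, lamp3, lamp4 and the x axis of case, either way round below 0.15 rad and linear speed of each of lamp1, lamp2, lamp3, lamp4 below 0.02 m/s and x of lamp2 in the frame of case between -0.015 and 0.015 m and y of lamp2 in the frame of case between -0.105 and 0.105 m and z of lamp2 in the frame of case between 0.015 and 0.026 m and x of lamp3 in the frame of case between -0.015 and 0.015 m and y of lamp3 in the frame of case between -0.105 and 0.105 m and z of lamp3 in the frame of case between 0.015 and 0.026 m and x of lamp4 in the frame of case between -0.015 and 0.015 m and y of lamp4 in the frame of case between -0.105 and 0.105 m and z of lamp4 in the frame of case between 0.015 and 0.026 m and value of joint lid above 1 rad), for 0.2 s.
4. the lid is shut (value of joint lid below 0.05 rad), for 0.2 s.
5. both knobs are turned back to locked (value of joint each of lock_a, lock_b below 0.2 rad), for 0.2 s.
At the end, for the whole second after the job is handed in: Every lamp lies at rest on the case floor in a slot: centre within 15 mm of the case centre in x and 105 mm in y, axis 15 to 26 mm above the bench, within 0.15 rad of the slot direction; the lid is shut to within 0.05 rad and both knobs are within 0.2 rad of locked (all of step 5 and x of lamp1 in the frame of case between -0.015 and 0.015 m and y of lamp1 in the frame of case between -0.105 and 0.105 m and z of lamp1 in the frame of case between 0.015 and 0.026 m and angle between the x axis of each of lamp1, lamp2, lamp3, lamp4 and the x axis of case, either way round below 0.15 rad and linear speed of each of lamp1, lamp2, lamp3, lamp4 below 0.02 m/s and x of lamp2 in the frame of case between -0.015 and 0.015 m and y of lamp2 in the frame of case between -0.105 and 0.105 m and z of lamp2 in the frame of case between 0.015 and 0.026 m and x of lamp3 in the frame of case between -0.015 and 0.015 m and y of lamp3 in the frame of case between -0.105 and 0.105 m and z of lamp3 in the frame of case between 0.015 and 0.026 m and x of lamp4 in the frame of case between -0.015 and 0.015 m and y of lamp4 in the frame of case between -0.105 and 0.105 m and z of lamp4 in the frame of case between 0.015 and 0.026 m and value of joint lid below 0.05 rad); the robot touches nothing.
It fails at once if the jar, a flask, the beaker or the bottle is knocked over or pushed more than 5 cm (distance of any of jar, flask1, flask2, flask3, beaker, bottle from where it was at the start of the episode above 0.05 m or angle between any of jar, flask1, flask2, flask3, beaker, bottle's own z axis and vertical above 0.5 rad).
Of lamp1, lamp2, lamp3, lamp4 only 2 to 4 are there at a start; the rules pass over those that are not, and their reading is None.
At some moment in a run one of lamp1, lamp2, lamp3, lamp4 may be knocked a few centimetres aside while the robot is not near it.
Once in a run the grip may slacken for a moment while it holds something.
It also fails if it takes over 210 s, if anything falls off the work surface, if the arm or the gripper's body presses on something with over 40 N, if the wrist force passes 120 N, or if a joint passes its speed limit or range.

## Working session

There is one attempt and no reset: what is moved stays moved. The work goes in short steps, Python scripts to look and compute and a tool call to move; the robot and the scene stay as the last step left them, time stands still between calls to the robot, and variables do not carry over. Pictures are saved under pics/ and viewed, at most 14 in all, crops included, and the job is handed in when it is done.

Besides the shell and the picture viewer there is one more tool, called after "Request:" as name(argument=value, ...) on one line, values as JSON. play_rows: Moves the arm, as the interface text tells. Its arguments: {"type":"object","properties":{"translation":{"type":"array"},"rotation":{"type":"array"},"gripper":{"type":"array"},"force":{"type":"number"}},"required":["translation","rotation","gripper"]}

```bash
mkdir -p pics; cat > h.py <<'E'
from rig import ctrl, vision
import numpy as np, cv2
from scipy.spatial.transform import Rotation as R
def grab(n,save=None):
    s=ctrl.sense(); c=vision.capture(n); c['s']=s
    if save: cv2.imwrite('pics/'+save,c['pixels'][:,:,::-1])
    h=c['pixels'].shape[0]; f=h/2/np.tan(np.radians(c['vfov'])/2)
    c['K']=np.array([[f,0,c['cx']],[0,f,c['cy']],[0,0,1.]]); c['D']=np.array([c['k1'],0,0,0.])
    if 'mount' in c:
        q=s['ee_rot']; Rt=R.from_quat([q[1],q[2],q[3],q[0]]).as_matrix()
        M=np.array(c['mount']); Rc=Rt@M[:3,:3]; o=np.array(s['eef_pos'])+Rt@M[:3,3]
    else:
        Rw=cv2.Rodrigues(np.array(c['rvec'],float))[0]; Rc=Rw.T; o=-Rc@np.array(c['tvec'],float).ravel()
    c['Rc'],c['o']=Rc,o
    return c
def ray(c,u,v):
    p=cv2.undistortPoints(np.array([[[u,v]]],float),c['K'],c['D'])[0,0]
    d=c['Rc']@np.array([p[0],p[1],1]); return d/np.linalg.norm(d)
def atz(c,u,v,z):
    d=ray(c,u,v); return c['o']+d*(z-c['o'][2])/d[2]
def proj(c,P):
    P=np.atleast_2d(np.array(P,float)); r=c['Rc'].T
    return cv2.projectPoints(P,cv2.Rodrigues(r)[0],-r@c['o'],c['K'],c['D'])[0].reshape(-1,2)
def tri(*cs):
    A=0;b=0
    for c,u,v in cs:
        d=ray(c,u,v);P=np.eye(3)-np.outer(d,d);A=A+P;b=b+P@c['o']
    return np.linalg.solve(A,b)
E
python3 - <<'E'
from h import *
for n in('scene','top'):
    c=grab(n,n+'1.png'); print(n,c['o'],c['k1'],c['vfov'])
s=ctrl.sense(); print(s)
E
```

```text
scene [1302.74691137  399.74801462  882.77028956] -0.025510416612538896 55.80329410964102
top [ 268.51052268  -18.2642807  1817.20603687] -0.024363518429371237 47.464168441700956
{'time_s': 0.1, 'joints': array([ 1.00161167e+00,  3.13377858e-01,  1.49834102e+00,  3.10019982e-05,
        1.33100132e+00, -2.23413226e-01]), 'dq': array([ 0.00085481, -0.00118319, -0.00122515, -0.00096883,  0.00067857,
       -0.00072949]), 'tau': array([ 3.00220825e-03, -4.12906337e+01, -2.60141855e+01, -1.79354474e-04,
        3.02784116e-03,  2.27640874e-05]), 'eef_pos': array([177.82257758, 493.73251127, 230.80814995]), 'ee_rot': array([-2.31508866e-04,  1.72029364e-01,  9.85091661e-01, -5.14267140e-04]), 'force': array([ 0.14790928,  0.4514272 , -0.50358294]), 'wrist_torque': array([-0.03362712,  0.04823459, -0.02243282]), 'grip_force': 0.0, 'grip_width': 0.9996642796271228}
```

View pics/top1.png

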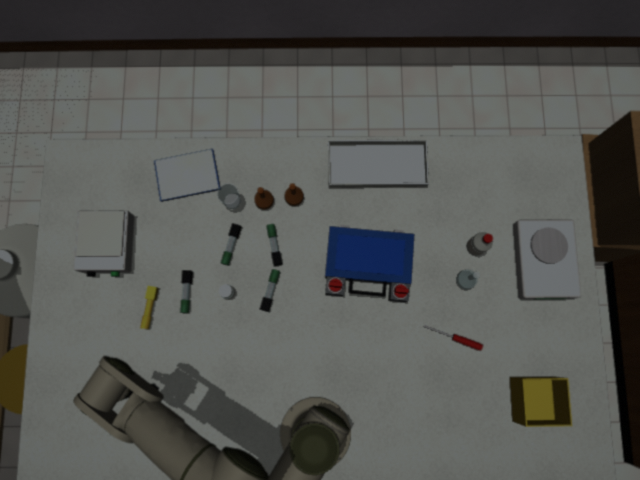

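View pics/scene1.png

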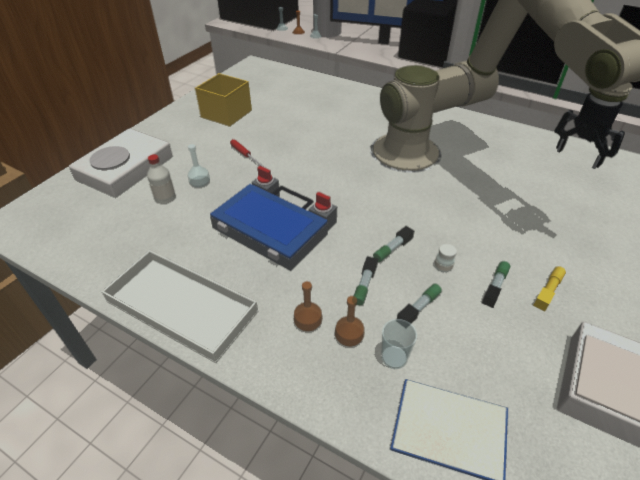

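Top view: four green-headed lamps at (231,244), (274,245), (271,290) and (186,291). The yellow look-alike is at (149,307) and must stay. The case is at (370,257), with red knobs at (336,285) and (400,291); the red screwdriver at (467,341) and the red bottle cap at (487,239) are other red things.

```bash
python3 - <<'E'
from h import *
t=grab('top');s=grab('scene')
def blobs(c,lo,hi,mn=15):
    h=cv2.cvtColor(c['pixels'],cv2.COLOR_RGB2HSV); m=cv2.inRange(h,lo,hi)
    n,l,st,ce=cv2.connectedComponentsWithStats(m); return [(ce[i].round(1),st[i,4]) for i in range(1,n) if st[i,4]>=mn]
for nm,c in(('top',t),('scene',s)):
    print(nm,'red',blobs(c,(0,140,60),(6,255,255)),'\n green',blobs(c,(45,60,20),(85,255,255)))
    m=cv2.inRange(cv2.cvtColor(c['pixels'],cv2.COLOR_RGB2HSV),(105,120,40),(125,255,255))
    ct=max(cv2.findContours(m,0,1)[0],key=cv2.contourArea); print('lid',cv2.approxPolyDP(ct,4,True).reshape(-1,2).tolist(), cv2.minAreaRect(ct))
for uv in [(329,228),(413,234),(411,284),(326,277)]: print('lid',atz(t,*uv,56).round())
for uv in [(336,285),(400,291)]: print('knob',atz(t,*uv,100).round())
print('knob tri',tri((t,336,285),(s,323,200)).round(),tri((t,400,291),(s,264.5,175)).round())
print('handle',atz(t,368,293,50).round())
for uv in [(231,244),(274,245),(271,290),(186,291),(227,292),(149,307),(233,200),(264,199),(294,196)]: print(atz(t,*uv,15).round())
E
```

```text
top red [(array([487.6, 237.8]), np.int32(54)), (array([335.2, 282.5]), np.int32(71)), (array([401.4, 288.6]), np.int32(74)), (array([334.5, 288.6]), np.int32(32)), (array([399.7, 294.6]), np.int32(32)), (array([467.5, 342. ]), np.int32(174))] 
 green [(array([271.2, 230.4]), np.int32(93)), (array([226.2, 257.6]), np.int32(99)), (array([114.5, 273.2]), np.int32(44)), (array([273.9, 275.9]), np.int32(94)), (array([184.6, 305.9]), np.int32(102))]
lid [[330, 227], [326, 275], [410, 282], [412, 234]] ((369.79400634765625, 254.8347625732422), (85.11050415039062, 49.747894287109375), 5.04245138168335)
scene red [(array([239.1, 146.7]), np.int32(94)), (array([152.8, 157.4]), np.int32(43)), (array([263.3, 169.2]), np.int32(33)), (array([262.4, 179. ]), np.int32(40)), (array([322.7, 195.9]), np.int32(41)), (array([320.8, 205.8]), np.int32(49))] 
 green [(array([477.3,  26. ]), np.int32(228)), (array([560.1,  81.9]), np.int32(142)), (array([382.9, 251.9]), np.int32(124)), (array([503.2, 267.8]), np.int32(121)), (array([360.6, 293.3]), np.int32(149)), (array([433.1, 291.1]), np.int32(142))]
lid [[211, 214], [288, 256], [326, 220], [252, 185]] ((267.9000244140625, 218.20001220703125), (105.54240417480469, 49.64070510864258), 26.56505012512207)
lid [657. -54.  56.]
lid [ 634. -330.   56.]
lid [ 469. -317.   56.]
lid [494. -42.  56.]
knob [463. -73. 100.]
knob [ 442. -274.  100.]
knob tri [463. -71.  85.] [ 444. -277.   82.]
handle [ 442. -178.   50.]
[614. 276.  15.]
[609. 131.  15.]
[458. 140.  15.]
[456. 422.  15.]
[452. 286.  15.]
[404. 542.  15.]
[767. 272.  15.]
[769. 166.  15.]
[779.  64.  15.]
```

```bash
cat >> h.py <<'E'
def go(*tg):
    """targets (x,y,z,yaw_deg of tool y[,tilt fn]) -> tool-frame shift (m) and rotvec from the present pose"""
    s=ctrl.sense(); q=s['ee_rot']; R0=R.from_quat([q[1],q[2],q[3],q[0]]); p0=np.array(s['eef_pos'])
    for t in tg:
        a=np.radians(t[3]); y0=R0.as_matrix()[:,1]; cur=np.arctan2(y0[1],y0[0])
        d=(a-cur+np.pi/2)%np.pi-np.pi/2 if len(t)<5 else (a-cur+np.pi)%(2*np.pi)-np.pi
        a=cur+d; y=np.array([np.cos(a),np.sin(a),0]); z=np.array([0,0,-1.]); x=np.cross(y,z)
        Rt=R.from_matrix(np.c_[x,y,z]); dr=(R0.inv()*Rt).as_rotvec(); dp=R0.inv().apply(np.array(t[:3])-p0)
        print(t,'T',(dp/1000).round(4).tolist(),'R',dr.round(3).tolist(),'rows>=',round(max(np.linalg.norm(dp)/62.5,np.degrees(np.linalg.norm(dr))/10.7),1))
E
python3 - <<'E'
from h import *
go((430,-173,300,-5.6))
E
```

```text
(430, -173, 300, -5.6) T [-0.4632, -0.5419, -0.0687] R [-0.001, 0.0, 1.323] rows>= 11.5
```

Request:
play_rows(translation=[[-0.463, -0.542, -0.069], [-0.463, -0.542, -0.069], [-0.463, -0.542, -0.069], [-0.463, -0.542, -0.069], [-0.463, -0.542, -0.069], [-0.463, -0.542, -0.069], [-0.463, -0.542, -0.069], [-0.463, -0.542, -0.069], [-0.463, -0.542, -0.069], [-0.463, -0.542, -0.069]], rotation=[[0, 0, 1.323], [0, 0, 1.323], [0, 0, 1.323], [0, 0, 1.323], [0, 0, 1.323], [0, 0, 1.323], [0, 0, 1.323], [0, 0, 1.323], [0, 0, 1.323], [0, 0, 1.323]], gripper=[-1, -1, -1, -1, -1, -1, -1, -1, -1, -1])

```text
time_s: 1.45
eef_pos: [398.0, -90.2, 291.8]
ee_rot: [0.0, 0.741, 0.671, 0.0]
force: [1.3, 2.1, -0.6]
grip_width: 1.002
grip_force: 0.0
```

```bash
python3 - <<'E'
from h import *
c=grab('wrist','w1.png'); print(c['s']['eef_pos'],c['o'],c['Rc'].round(2),c['vfov']); go((430,-173,300,-5.6))
E
```

```text
[398.03085235 -90.23388064 291.82531994] [405.20933014 -10.03463464 434.19439978] [[ 1.   -0.09 -0.03]
 [-0.1  -0.95 -0.31]
 [ 0.    0.31 -0.95]] 59.96694520631735
(430, -173, 300, -5.6) T [-0.0738, 0.0379, -0.008] R [0.001, 0.003, -0.005] rows>= 1.3
```

View pics/w1.png

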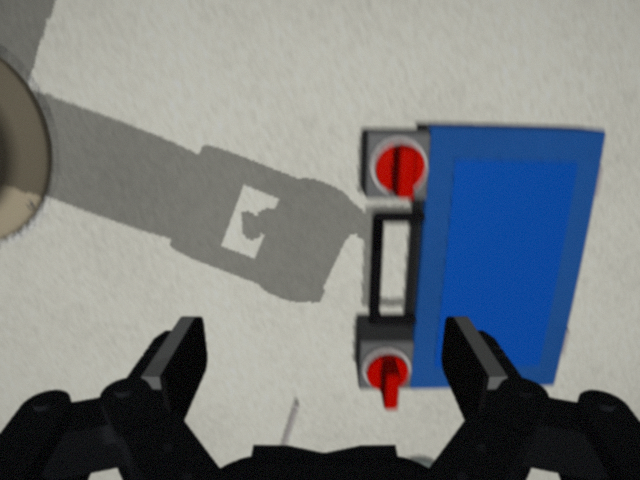

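The picture shows the left knob at (402,170), the right knob at (389,375), the handle bar at (377,265), and lid corners near (428,125), (604,130), (553,383) and (412,386).

```bash
python3 - <<'E'
from h import *
c=grab('wrist')
L=[atz(c,*p,56.5) for p in [(428,125),(604,130),(553,384),(412,387)]]
for p in L: print(p.round(1))
print([np.linalg.norm(L[i]-L[(i+1)%4]).round(1) for i in range(4)], np.mean(L,0).round(1))
for i,j in((3,0),(2,1)): d=L[j]-L[i]; print('yaw',np.degrees(np.arctan2(-d[0],d[1])))
print('handle ends',atz(c,377,214,50.5).round(1),atz(c,375,322,50.5).round(1))
a=np.radians(-5.6); 
for nm,cc in(('kn',(462,-72)),('kn',(442,-275))): print(proj(c,[[*cc,107],[*cc,75],[cc[0]+21*np.sin(5.6/57.3),cc[1]+21,107],[cc[0]-2,cc[1]-21,107]]).round())
go((463,-110,230,-5.6))
E
```

```text
[497.8 -43.2  56.5]
[663.2 -60.8  56.5]
[ 635.5 -338.5   56.5]
[ 474.1 -320.6   56.5]
[np.float64(166.3), np.float64(279.1), np.float64(162.4), np.float64(278.5)] [ 567.7 -190.8   56.5]
yaw -4.887138960156551
yaw -5.6908630628846195
handle ends [ 447.9 -121.8   50.5] [ 438.7 -238.    50.5]
[[400. 170.]
 [393. 164.]
 [401. 143.]
 [398. 196.]]
[[388. 385.]
 [383. 365.]
 [389. 367.]
 [387. 403.]]
(463, -110, 230, -5.6) T [-0.0108, 0.0657, 0.0613] R [-0.0, 0.001, -0.006] rows>= 1.4
```

Request:
play_rows(translation=[[0.02, 0.062, 0.092], [0.02, 0.062, 0.092], [0.02, 0.062, 0.092], [0.02, 0.062, 0.092]], rotation=[[0, 0, -0.006], [0, 0, -0.006], [0, 0, -0.006], [0, 0, -0.006]], gripper=[-1, -1, -1, -1])

```text
time_s: 2.05
eef_pos: [461.4, -74.0, 200.4]
ee_rot: [0.0, 0.739, 0.674, 0.0]
force: [-0.9, 0.1, 0.9]
grip_width: 0.998
grip_force: 0.0
```

```bash
python3 - <<'E'
from h import *
c=grab('wrist','w2.png'); print(c['s']['eef_pos'])
cc=(462,-72); print(proj(c,[[*cc,107],[*cc,75],[cc[0]+2,cc[1]+21,107],[cc[0]-2,cc[1]-21,107]]).round())
go((462,-72,200,-5.6))
E
```

```text
[461.35496692 -73.99868895 200.44634347]
[[325. 241.]
 [325. 226.]
 [326. 206.]
 [325. 273.]]
(462, -72, 200, -5.6) T [0.0023, 0.0003, 0.0009] R [0.002, 0.001, 0.006] rows>= 0.0
```

View pics/w2.png

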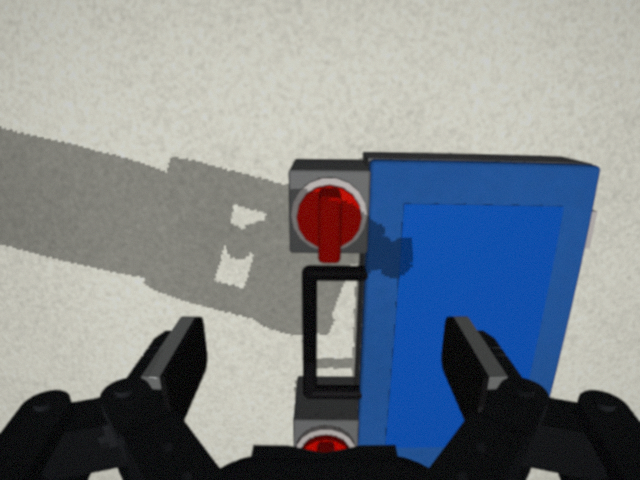

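View 2 shows the left knob's wing at (330,217), its foot at (329,214), the block centre at (329,210), and the lid's near-left corner at (371,162).

```bash
python3 - <<'E'
from h import *
c=grab('wrist'); 
w=cv2.imread('pics/w1.png')
def view(eef,q,base):
    Rt=R.from_quat([q[1],q[2],q[3],q[0]]).as_matrix(); M=np.array(base['mount']); d=dict(base); d['Rc']=Rt@M[:3,:3]; d['o']=np.array(eef)+Rt@M[:3,3]; return d
q=np.array([0,.741,.671,0]);q/=np.linalg.norm(q)
v1=view([398.03,-90.23,291.83],q,c)
for n in('w1','w2'):
    h=cv2.cvtColor(cv2.imread(f'pics/{n}.png'),cv2.COLOR_BGR2HSV); m=cv2.inRange(h,(0,150,60),(8,255,255))|cv2.inRange(h,(174,150,60),(180,255,255))
    k,l,st,ce=cv2.connectedComponentsWithStats(m)
    for i in range(1,k):
        if st[i,4]>60: print(n,st[i],ce[i].round(1), h[l==i][:,2].mean())
print('lid corner near-left',tri((v1,428,125),(c,371,162)).round(1),atz(c,371,162,56.5).round(1),'far-left',atz(c,598,168,56.5).round(1),tri((v1,604,130),(c,598,168)).round(1))
print('block top',[atz(c,*p,63).round(1) for p in((290,170),(369,171),(369,252),(290,252))])
print('foot',tri((v1,399,165),(c,329,214)).round(1), 'wing tip -y', tri((v1,404,193),(c,329,261)).round(1),atz(c,329,245,107),atz(c,329,214,75))
print('handle bar',atz(c,309,269,50.5).round(1),atz(c,309,394,50.5).round(1))
E
python3 -c "
import cv2
a=cv2.imread('pics/w1.png')[110:220,340:450];b=cv2.imread('pics/w2.png')[150:280,270:400]
cv2.imwrite('pics/crop.png',cv2.hconcat([cv2.resize(a,(390,390),interpolation=2),cv2.resize(b,(390,390),interpolation=2)]))"
```

```text
w1 [ 376  146   48   55 1795] [400.1 169.8] 146.39944289693594
w1 [ 367  356   41   52 1328] [387.8 377. ] 131.9156626506024
w2 [ 297  186   64   76 3382] [328.7 219.9] 117.12625665286812
w2 [303 436  45  16 532] [324.9 444.3] 106.44924812030075
lid corner near-left [498.7 -37.4  43.3] [497.3 -35.4  56.5] far-left [660.9 -52.6  56.5] [668.9 -55.1  44.7]
block top [array([441.9, -34.8,  63. ]), array([494.9, -40.4,  63. ]), array([491.4, -98.4,  63. ]), array([435. , -93.2,  63. ])]
foot [465.8 -67.3  67.5] wing tip -y [462.9 -84.8 107.8] [464.04951354 -75.30644297 107.        ] [465.45865239 -64.59786283  75.        ]
handle bar [ 446.3 -112.6   50.5] [ 434.2 -227.7   50.5]
```

View pics/crop.png

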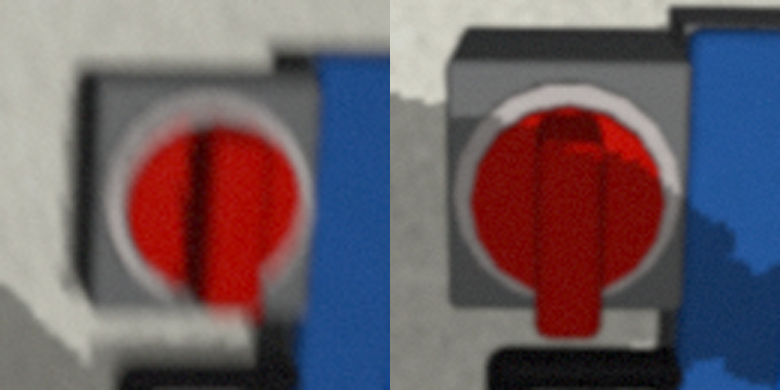

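The close crop shows the upright red wing: its top face runs from (330,196) to (330,261) in view 2, so its centre is at (330,229), clearly the knob and not the screwdriver.

```bash
python3 - <<'E'
from h import *
c=grab('wrist')
A=atz(c,330,196,107);B=atz(c,329.5,261.5,107);print(A,B,(A+B)/2,np.linalg.norm(A-B))
K=(A+B)/2; a=np.radians(-5.5); x=np.array([np.cos(a),np.sin(a)]);y=np.array([-x[1],x[0]])
C=K[:2]+112*x-105*y; print('case',C,'rknob',K[:2]-210*y, 'lid near-left pred',C-84*x+141*y,'far-left',C+84*x+141*y,'handle',C-126*x)
go((K[0],K[1],140,-5.5),(K[0],K[1],81,-5.5))
E
```

```text
[467.32815221 -45.66317852 107.        ] [463.45508448 -86.1128124  107.        ] [465.39161835 -65.88799546 107.        ] 40.63463466872094
case [ 566.81218855 -181.13932057] rknob [ 445.26401032 -274.92119711] lid near-left pred [496.71315899 -32.73741339] far-left [663.93972032 -48.83949981] handle [ 441.39226755 -169.06275575]
(np.float64(465.3916183451785), np.float64(-65.88799545704896), 140, -5.5) T [0.0089, 0.003, 0.0609] R [0.003, 0.001, 0.004] rows>= 1.0
(np.float64(465.3916183451785), np.float64(-65.88799545704896), 81, -5.5) T [0.0089, 0.0028, 0.1199] R [0.003, 0.001, 0.004] rows>= 1.9
```

Request:
play_rows(translation=[[0.009, 0.003, 0.06], [0.009, 0.003, 0.1195], [0.009, 0.003, 0.1195], [0.009, 0.003, 0.1195], [0.009, 0.003, 0.1195], [0.009, 0.003, 0.1195], [0.009, 0.003, 0.1195], [0.009, 0.003, 0.1195]], rotation=[[0.003, 0.001, 0.004], [0.003, 0.001, 0.004], [0.003, 0.001, 0.004], [0.003, 0.001, 0.004], [0.003, 0.001, 0.004], [0.003, 0.001, 0.004], [0.003, 0.001, 0.004], [0.003, 0.001, 0.004]], gripper=[-1, -1, -1, 1, 1, 1, 1, 1], force=50)

```text
time_s: 3.2
eef_pos: [465.5, -65.6, 80.8]
ee_rot: [-0.001, 0.74, 0.672, -0.0]
force: [-1.8, 0.4, 7.0]
grip_width: 0.152
grip_force: 50.4
```

Request:
play_rows(translation=[[0, 0, 0], [0, 0, 0]], rotation=[[0, 0, 0.15], [0, 0, 0.15]], gripper=[1, 1])

```text
time_s: 3.45
eef_pos: [465.7, -65.7, 80.8]
ee_rot: [-0.001, 0.789, 0.614, -0.0]
force: [-1.6, 1.3, 5.2]
grip_width: 0.156
grip_force: 50.2
```

```bash
python3 -c "
from h import *
s=ctrl.sense();print(s)"
```

```text
{'time_s': 3.45, 'joints': array([-3.90048551e-01,  3.82782922e-01,  1.84038975e+00,  8.55545466e-05,
        9.20249376e-01, -1.42423651e-01]), 'dq': array([-0.00010457, -0.00063489, -0.00167165,  0.0024058 , -0.00037606,
       -0.04627975]), 'tau': array([ 2.42566812e-02, -3.59289050e+01, -1.90163469e+01, -1.96502334e-02,
       -3.06033231e-01,  5.29432967e-01]), 'eef_pos': array([465.66190545, -65.67564996,  80.83271889]), 'ee_rot': array([-8.11049492e-04,  7.89034616e-01,  6.14348059e-01, -4.24295207e-04]), 'force': array([-1.6002356 ,  1.3454311 ,  5.24880191]), 'wrist_torque': array([ 0.06751211,  0.18007712, -0.11079589]), 'grip_force': 50.23665726184845, 'grip_width': 0.15555516502679825}
```

Request:
play_rows(translation=[[0, 0, 0], [0, 0, 0], [0, 0, 0], [0, 0, 0], [0, 0, 0], [0, 0, 0], [0, 0, 0], [0, 0, 0], [0, 0, 0]], rotation=[[0, 0, 0.17], [0, 0, 0.34], [0, 0, 0.51], [0, 0, 0.68], [0, 0, 0.85], [0, 0, 1.02], [0, 0, 1.19], [0, 0, 1.25], [0, 0, 1.25]], gripper=[1, 1, 1, 1, 1, 1, 1, 1, 1])

```text
time_s: 4.58
eef_pos: [466.7, -66.9, 80.9]
ee_rot: [0.001, 0.999, 0.037, 0.001]
force: [3.6, -7.8, -0.5]
grip_width: 0.157
grip_force: 49.5
```

```bash
python3 -c "
from h import *
s=ctrl.sense();print(s['wrist_torque'],s['joints'],s['force'],s['ee_rot'])"
```

```text
[-1.14257149 -0.62847945 -0.07193025] [-3.90984978e-01  3.83475955e-01  1.83913894e+00 -1.43096238e-03
  9.17228528e-01  1.10660106e+00] [ 3.60638381 -7.80353041 -0.49815003] [8.79922914e-04 9.99313566e-01 3.70311888e-02 5.60160185e-04]
```

Request:
play_rows(translation=[[0, 0, 0], [0, 0, 0], [0, 0, -0.06]], rotation=[[0, 0, 0], [0, 0, 0], [0, 0, 0]], gripper=[-1, -1, -1])

```text
time_s: 4.95
eef_pos: [463.4, -64.8, 137.9]
ee_rot: [-0.003, 0.999, 0.037, -0.005]
force: [1.3, -0.7, 0.6]
grip_width: 0.786
grip_force: 0.0
```

```bash
python3 -c "
from h import *
go((446,-276,190,-5.5))"
```

```text
(446, -276, 190, -5.5) T [-0.0337, 0.2091, -0.0529] R [-0.012, 0.005, -1.4] rows>= 7.5
```

Request:
play_rows(translation=[[-0.034, 0.209, -0.05], [-0.034, 0.209, -0.05], [-0.034, 0.209, -0.05], [-0.034, 0.209, -0.05], [-0.034, 0.209, -0.05], [-0.034, 0.209, -0.05], [-0.034, 0.209, -0.05], [-0.034, 0.209, -0.05], [-0.034, 0.209, -0.05], [-0.034, 0.209, -0.05]], rotation=[[0, 0, -1.4], [0, 0, -1.4], [0, 0, -1.4], [0, 0, -1.4], [0, 0, -1.4], [0, 0, -1.4], [0, 0, -1.4], [0, 0, -1.4], [0, 0, -1.4], [0, 0, -1.4]], gripper=[-1, -1, -1, -1, -1, -1, -1, -1, -1, -1])

```text
time_s: 6.2
eef_pos: [447.3, -276.5, 189.7]
ee_rot: [-0.002, 0.741, 0.671, -0.001]
force: [-0.4, -0.3, -0.5]
grip_width: 0.998
grip_force: 0.0
```

```bash
python3 - <<'E'
from h import *
c=grab('wrist','w3.png'); print(c['s']['eef_pos'],c['s']['ee_rot'])
h=cv2.cvtColor(cv2.imread('pics/w3.png'),cv2.COLOR_BGR2HSV); m=cv2.inRange(h,(0,150,40),(8,255,255))|cv2.inRange(h,(174,150,40),(180,255,255))
k,l,st,ce=cv2.connectedComponentsWithStats(m)
for i in range(1,k):
    if st[i,4]>60: print(st[i],ce[i].round(1))
a=cv2.imread('pics/w3.png')[140:340,200:520]; cv2.imwrite('pics/crop3.png',cv2.resize(a,(800,500),interpolation=2))
cc=(446,-276); print(proj(c,[[*cc,107],[cc[0]+2,cc[1]+21,107],[cc[0]-2,cc[1]-21,107]]).round())
go((446,-276,79.5,-5.5))
E
```

```text
[ 447.26247359 -276.47794615  189.74507458] [-1.57155143e-03  7.41074553e-01  6.71420622e-01 -6.20754128e-04]
[ 287  200   66   80 3617] [319.4 235.3]
[183 397  17  38 347] [192.1 415.2]
[[323. 250.]
 [323. 214.]
 [323. 283.]]
(446, -276, 79.5, -5.5) T [0.0003, -0.001, 0.1103] R [-0.003, -0.001, -0.002] rows>= 1.8
```

View pics/crop3.png

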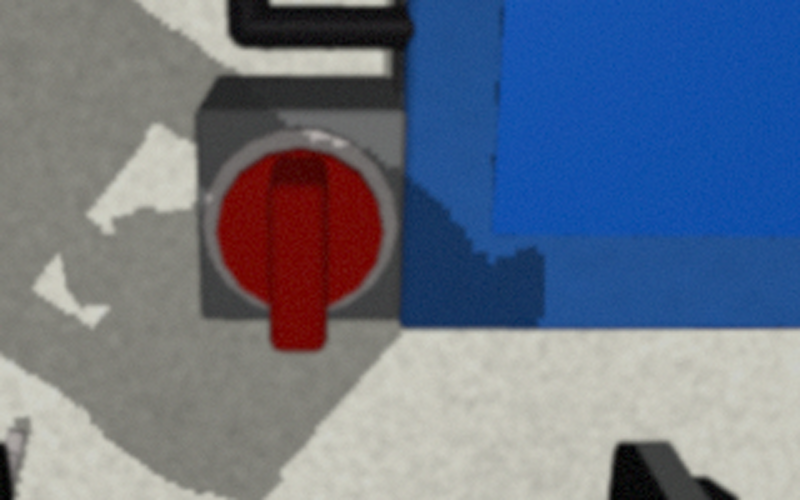

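The wing top runs from (319,214) to (319,280), about 2 mm off the estimate, so the right knob is near (444,-274).

```bash
python3 - <<'E'
from h import *
go((444,-274.3,79.5,-5.5))
E
```

```text
(444, -274.3, 79.5, -5.5) T [0.0018, -0.0031, 0.1103] R [-0.003, -0.001, -0.002] rows>= 1.8
```

Request:
play_rows(translation=[[0.002, -0.003, 0.055], [0.002, -0.003, 0.11], [0.002, -0.003, 0.11], [0.002, -0.003, 0.11], [0.002, -0.003, 0.11], [0.002, -0.003, 0.11], [0.002, -0.003, 0.11]], rotation=[[-0.003, -0.001, 0], [-0.003, -0.001, 0], [-0.003, -0.001, 0], [-0.003, -0.001, 0], [-0.003, -0.001, 0], [-0.003, -0.001, 0], [-0.003, -0.001, 0]], gripper=[-1, -1, 1, 1, 1, 1, 1])

```text
time_s: 7.12
eef_pos: [444.3, -274.6, 81.4]
ee_rot: [0.001, 0.74, 0.672, -0.0]
force: [-3.6, 0.8, 9.2]
grip_width: 0.15
grip_force: 49.9
```

Request:
play_rows(translation=[[0, 0, 0], [0, 0, 0]], rotation=[[0, 0, -0.15], [0, 0, -0.15]], gripper=[1, 1])

```text
time_s: 7.38
eef_pos: [444.1, -274.6, 81.4]
ee_rot: [0.001, 0.687, 0.727, -0.0]
force: [-5.5, 1.1, 9.5]
grip_width: 0.155
grip_force: 50.0
```

```bash
python3 -c "
from h import *
s=ctrl.sense();print(s['wrist_torque'],s['joints'],s['force'],s['ee_rot'])"
```

```text
[0.18719456 0.82558264 0.03158828] [-7.78011443e-01  4.76130333e-01  1.68846576e+00 -1.01812199e-03
  9.75885529e-01 -8.33334058e-01] [-5.48324165  1.08659967  9.45091221] [ 5.46851070e-04  6.87072012e-01  7.26588992e-01 -4.32937353e-04]
```

Request:
play_rows(translation=[[0, 0, 0], [0, 0, 0], [0, 0, 0], [0, 0, 0], [0, 0, 0], [0, 0, 0], [0, 0, 0], [0, 0, 0], [0, 0, 0]], rotation=[[0, 0, -0.17], [0, 0, -0.34], [0, 0, -0.51], [0, 0, -0.68], [0, 0, -0.85], [0, 0, -1.02], [0, 0, -1.19], [0, 0, -1.25], [0, 0, -1.25]], gripper=[1, 1, 1, 1, 1, 1, 1, 1, 1])

```text
time_s: 8.5
eef_pos: [442.9, -275.5, 81.4]
ee_rot: [-0.001, 0.133, 0.991, -0.001]
force: [-13.8, -4.3, 11.1]
grip_width: 0.156
grip_force: 50.3
```

Request:
play_rows(translation=[[0, 0, 0], [0, 0, 0], [0, 0, -0.06], [0, 0, -0.12], [0, 0, -0.12]], rotation=[[0, 0, 0], [0, 0, 0], [0, 0, 0], [0, 0, 0], [0, 0, 0]], gripper=[-1, -1, -1, -1, -1])

```text
time_s: 9.12
eef_pos: [445.7, -275.3, 204.3]
ee_rot: [0.004, 0.133, 0.991, -0.003]
force: [1.2, -0.2, -0.9]
grip_width: 1.001
grip_force: 0.0
```

```bash
python3 - <<'E'
from h import *
t=grab('top');a=t['pixels'][215:315,310:430,::-1]; 
c=grab('wrist');b=c['pixels'][:,:,::-1]
cv2.imwrite('pics/chk.png',cv2.hconcat([cv2.resize(a,(432,360),interpolation=2),cv2.resize(b,(368,360))]))
print(c['s']['eef_pos'])
go((441.5,-169,190,-5.5))
E
```

```text
[ 444.78805685 -274.46506694  201.45000732]
(441.5, -169, 190, -5.5) T [0.0303, 0.1006, 0.0097] R [0.0, 0.0, 1.4] rows>= 7.5
```

View pics/chk.png

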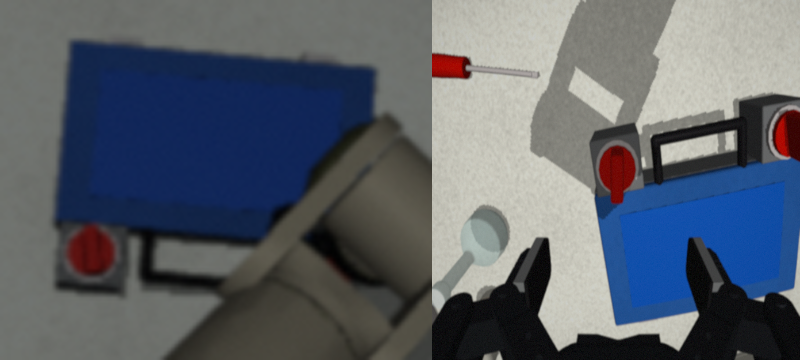

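Both wings now lie along the case's x, so both locks are open: the left turned clockwise and the right anticlockwise. Next is the handle.

Request:
play_rows(translation=[[0.0303, 0.1006, 0.01], [0.0303, 0.1006, 0.01], [0.0303, 0.1006, 0.01], [0.0303, 0.1006, 0.01], [0.0303, 0.1006, 0.01], [0.0303, 0.1006, 0.01], [0.0303, 0.1006, 0.01], [0.0303, 0.1006, 0.01], [0.0303, 0.1006, 0.01]], rotation=[[0, 0, 1.403], [0, 0, 1.403], [0, 0, 1.403], [0, 0, 1.403], [0, 0, 1.403], [0, 0, 1.403], [0, 0, 1.403], [0, 0, 1.403], [0, 0, 1.403]], gripper=[0.29, 0.29, 0.29, 0.29, 0.29, 0.29, 0.29, 0.29, 0.29])

```text
time_s: 10.35
eef_pos: [441.0, -168.8, 188.6]
ee_rot: [-0.001, 0.741, 0.672, -0.0]
force: [-0.9, 0.0, -0.4]
grip_width: 0.358
grip_force: 0.0
```

```bash
python3 - <<'E'
from h import *
print(ctrl.sense()['grip_width'])
go((441,-169.5,31.5,-5.7))
for t in np.linspace(0,1.66,19)[1:]:
    print([0,round((-210*np.cos(t)+6*np.sin(t)+210)/1000,3),round(-(210*np.sin(t)+6*np.cos(t)-6)/1000,3)],end=',')
E
```

```text
0.3575070622169425
(441, -169.5, 31.5, -5.7) T [-0.0009, 0.0004, 0.1571] R [-0.002, -0.001, 0.002] rows>= 2.5
[0, np.float64(0.001), np.float64(-0.019)],[0, np.float64(0.005), np.float64(-0.038)],[0, np.float64(0.01), np.float64(-0.057)],[0, np.float64(0.016), np.float64(-0.075)],[0, np.float64(0.025), np.float64(-0.093)],[0, np.float64(0.034), np.float64(-0.109)],[0, np.float64(0.046), np.float64(-0.125)],[0, np.float64(0.059), np.float64(-0.14)],[0, np.float64(0.073), np.float64(-0.153)],[0, np.float64(0.088), np.float64(-0.165)],[0, np.float64(0.104), np.float64(-0.175)],[0, np.float64(0.121), np.float64(-0.184)],[0, np.float64(0.139), np.float64(-0.192)],[0, np.float64(0.158), np.float64(-0.197)],[0, np.float64(0.177), np.float64(-0.201)],[0, np.float64(0.196), np.float64(-0.204)],[0, np.float64(0.215), np.float64(-0.204)],[0, np.float64(0.235), np.float64(-0.203)],
```

Request:
play_rows(translation=[[0, 0, 0.055], [0, 0, 0.11], [-0.001, 0, 0.157], [-0.001, 0, 0.157], [-0.001, 0, 0.157], [-0.001, 0, 0.157], [-0.001, 0, 0.157]], rotation=[[0, 0, 0], [0, 0, 0], [0, 0, 0], [0, 0, 0], [0, 0, 0], [0, 0, 0], [0, 0, 0]], gripper=[0.29, 0.29, 0.29, 0.29, 1, 1, 1], force=40)

```text
time_s: 11.22
eef_pos: [440.8, -170.3, 34.2]
ee_rot: [-0.0, 0.741, 0.672, -0.001]
force: [-6.7, -1.8, -1.9]
grip_width: 0.127
grip_force: 38.9
```

Request:
play_rows(translation=[[0, 0.001, -0.019], [0, 0.005, -0.038], [0, 0.01, -0.057]], rotation=[[0, 0, 0], [0, 0, 0], [0, 0, 0]], gripper=[1, 1, 1])

```text
time_s: 11.6
eef_pos: [450.0, -171.2, 91.6]
ee_rot: [-0.001, 0.741, 0.672, -0.001]
force: [-5.9, -3.0, -2.8]
grip_width: 0.124
grip_force: 38.9
```

Request:
play_rows(translation=[[0, 0.006, -0.018], [0, 0.015, -0.036], [0, 0.024, -0.052], [0, 0.036, -0.068], [0, 0.049, -0.083], [0, 0.063, -0.096], [0, 0.078, -0.108], [0, 0.094, -0.118], [0, 0.111, -0.127], [0, 0.129, -0.135]], rotation=[[0, 0, 0], [0, 0, 0], [0, 0, 0], [0, 0, 0], [0, 0, 0], [0, 0, 0], [0, 0, 0], [0, 0, 0], [0, 0, 0], [0, 0, 0]], gripper=[1, 1, 1, 1, 1, 1, 1, 1, 1, 1])

```text
time_s: 12.85
eef_pos: [579.4, -184.4, 228.6]
ee_rot: [0.002, 0.741, 0.671, -0.0]
force: [-6.0, -2.7, 2.0]
grip_width: 0.118
grip_force: 40.3
```

Request:
play_rows(translation=[[0, 0.019, -0.005], [0, 0.038, -0.009], [0, 0.057, -0.012], [0, 0.076, -0.012], [0, 0.096, -0.011], [0, 0.096, -0.011]], rotation=[[0, 0, 0], [0, 0, 0], [0, 0, 0], [0, 0, 0], [0, 0, 0], [0, 0, 0]], gripper=[1, 1, 1, 1, 1, 1])

```text
time_s: 13.6
eef_pos: [676.4, -194.1, 239.3]
ee_rot: [0.003, 0.741, 0.671, 0.001]
force: [3.1, -3.8, 4.6]
grip_width: 0.118
grip_force: 40.5
```

Request:
play_rows(translation=[[0, 0, 0], [0, 0, 0], [0, 0, -0.025], [0, -0.01, -0.05], [0, -0.06, -0.06], [0, -0.12, -0.06]], rotation=[[0, 0, 0], [0, 0, 0], [0, 0, 0], [0, 0, 0], [0, 0, 0], [0, 0, 0]], gripper=[0.1, 0.1, 0.1, 0.1, 0.1, -1])

```text
time_s: 14.35
eef_pos: [554.4, -181.2, 296.4]
ee_rot: [0.001, 0.741, 0.671, 0.0]
force: [0.9, -0.3, 1.4]
grip_width: 0.647
grip_force: 0.0
```

```bash
python3 - <<'E'
from h import *
go((480,230,330,84.3,1))
E
```

```text
(480, 230, 330, 84.3, 1) T [0.4018, -0.1144, -0.034] R [0.001, 0.001, -1.57] rows>= 8.4
```

Request:
play_rows(translation=[[0.4, -0.15, -0.034], [0.4, -0.15, -0.034], [0.4, -0.15, -0.034], [0.4, -0.15, -0.034], [0.4, -0.15, -0.034], [0.4, -0.15, -0.034], [0.4, -0.15, -0.034], [0.4, -0.15, -0.034], [0.4, -0.15, -0.034], [0.4, -0.15, -0.034]], rotation=[[0, 0, -1.57], [0, 0, -1.57], [0, 0, -1.57], [0, 0, -1.57], [0, 0, -1.57], [0, 0, -1.57], [0, 0, -1.57], [0, 0, -1.57], [0, 0, -1.57], [0, 0, -1.57]], gripper=[-1, -1, -1, -1, -1, -1, -1, -1, -1, -1])

```text
time_s: 15.6
eef_pos: [445.6, 231.4, 330.1]
ee_rot: [0.0, 0.05, 0.999, 0.0]
force: [0.0, -0.1, -0.2]
grip_width: 0.998
grip_force: 0.0
```

```bash
python3 - <<'E'
from h import *
c=grab('wrist','w4.png'); print(c['s']['eef_pos'],c['s']['ee_rot'],c['s']['joints'].round(2),c['o'])
t=grab('top','top2.png')
E
```

```text
[445.62915092 231.38521719 330.09921805] [5.23258240e-05 5.00592016e-02 9.98746250e-01 4.63942166e-05] [ 0.25  0.21  1.38  0.    1.56 -1.23] [365.3915517  239.94840828 472.46410569]
```

View pics/w4.png

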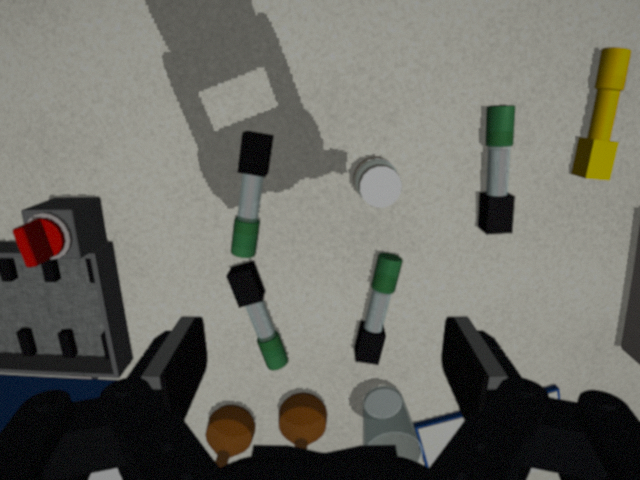

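View pics/top2.png

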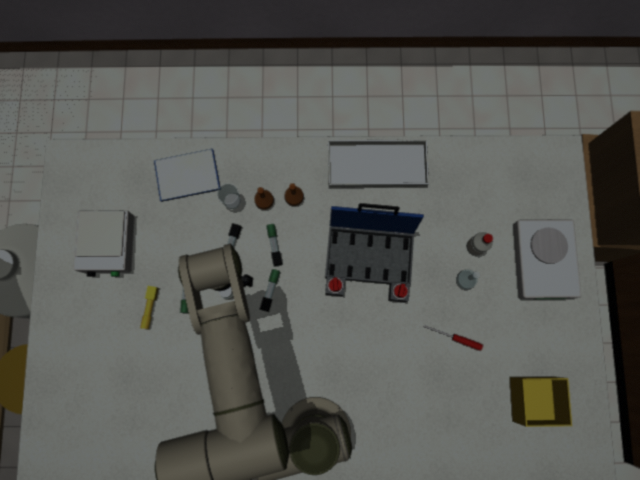

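The lamp necks are at (251,196), (260,320), (378,311) and (498,170). The jar is at (380,185), the yellow decoy at (604,110), and the lid stands open.

```bash
cat >> h.py <<'E'
def lamps(c):
    h=cv2.cvtColor(cv2.GaussianBlur(c['pixels'],(3,3),0),cv2.COLOR_RGB2HSV)
    def bl(m,mn):
        n,l,st,ce=cv2.connectedComponentsWithStats(m); return [(ce[i],st[i,4]) for i in range(1,n) if st[i,4]>mn]
    G=bl(cv2.inRange(h,(45,70,25),(85,255,255)),200); K=bl(cv2.inRange(h,(0,0,0),(180,255,42)),200); out=[]
    for g,_ in G:
        a=atz(c,*g,17)
        for k,_ in K:
            b=atz(c,*k,17); d=a-b; L=np.linalg.norm(d)
            if 82<L<112:
                m=(a+b)/2; out.append((m[0],m[1],np.degrees(np.arctan2(d[1],d[0])),L)); print('lamp mid',m[:2].round(1),'axis',out[-1][2].round(1),'L',L.round(1),g.round(),k.round())
    return out
E
python3 - <<'E'
from h import *
c=grab('wrist'); lamps(c)
for p in [(251,196),(260,320),(378,311),(498,170)]: print(atz(c,*p,15).round(1))
print('jar',atz(c,380,187,62).round())
E
```

```text
lamp mid [454.1 425.2] axis 177.9 L 97.8 [500. 125.] [495. 213.]
lamp mid [456.4 147.1] axis -15.7 L 98.2 [245. 238.] [255. 153.]
lamp mid [612.3 280.3] axis 163.9 L 100.2 [386. 273.] [368. 345.]
lamp mid [609.9 135.8] axis 11.1 L 100.1 [274. 352.] [246. 283.]
[456.3 148.3  15. ]
[612.6 134.7  15. ]
[614.9 281.4  15. ]
[454.2 426.3  15. ]
jar [451. 288.  62.]
```

```bash
python3 - <<'E'
from h import *
go((456.3,147.5,130,74.3))
E
```

```text
(456.3, 147.5, 130, 74.3) T [-0.0188, -0.0822, 0.1999] R [0.0, -0.0, 0.173] rows>= 3.5
```

Request:
play_rows(translation=[[-0.019, -0.082, 0.2], [-0.019, -0.082, 0.2], [-0.019, -0.082, 0.2], [-0.019, -0.082, 0.2], [-0.019, -0.082, 0.2]], rotation=[[0, 0, 0.173], [0, 0, 0.173], [0, 0, 0.173], [0, 0, 0.173], [0, 0, 0.173]], gripper=[-0.5, -0.5, -0.5, -0.5, -0.5])

```text
time_s: 16.38
eef_pos: [456.1, 147.2, 128.7]
ee_rot: [-0.002, 0.137, 0.991, -0.0]
force: [0.7, -0.6, 0.4]
grip_width: 0.75
grip_force: 0.0
```

```bash
python3 - <<'E'
from h import *
c=grab('wrist'); L=lamps(c); print(c['s']['eef_pos'])
for l in L: go((l[0],l[1],4,l[2]+90))
E
```

```text
lamp mid [457.6 146.9] axis -15.7 L 99.3 [324. 307.] [324. 160.]
lamp mid [545.4 107.1] axis 146.7 L 95.8 [324. 307.] [286. 414.]
[456.07806084 147.19900009 128.67438223]
(np.float64(457.5547427328205), np.float64(146.85711915737022), 4, np.float64(74.25360538282433)) T [-0.0009, -0.0008, 0.1262] R [0.0, -0.0, 0.001] rows>= 2.0
(np.float64(545.3875392887328), np.float64(107.12335865576256), 4, np.float64(236.74081792963662)) T [-0.0962, -0.0152, 0.1262] R [0.0, -0.0, 0.306] rows>= 2.6
```

Request:
play_rows(translation=[[-0.001, -0.001, 0.06], [-0.001, -0.001, 0.11], [-0.001, -0.001, 0.125], [-0.001, -0.001, 0.126], [-0.001, -0.001, 0.126], [-0.001, -0.001, 0.126], [-0.001, -0.001, 0.126], [-0.001, -0.001, 0.06], [-0.001, -0.001, 0]], rotation=[[0, 0, 0], [0, 0, 0], [0, 0, 0], [0, 0, 0], [0, 0, 0], [0, 0, 0], [0, 0, 0], [0, 0, 0], [0, 0, 0]], gripper=[-0.5, -0.5, -0.5, 1, 1, 1, 1, 1, 1], force=60)

```text
time_s: 17.55
eef_pos: [457.4, 146.7, 131.6]
ee_rot: [0.0, 0.136, 0.991, 0.0]
force: [0.8, -0.2, -0.8]
grip_width: 0.256
grip_force: 59.2
```

```bash
python3 - <<'E'
from h import *
go((557.5,-271.1,130,84.3))
E
```

```text
(557.5, -271.1, 130, 84.3) T [-0.209, -0.3753, 0.0017] R [0.0, 0.001, -0.173] rows>= 6.9
```

Request:
play_rows(translation=[[-0.209, -0.375, -0.03], [-0.209, -0.375, -0.03], [-0.209, -0.375, -0.03], [-0.209, -0.375, -0.03], [-0.209, -0.375, -0.03], [-0.209, -0.375, -0.03], [-0.209, -0.375, -0.03], [-0.209, -0.375, -0.03], [-0.209, -0.375, -0.03], [-0.209, -0.375, -0.03]], rotation=[[0, 0, -0.173], [0, 0, -0.173], [0, 0, -0.173], [0, 0, -0.173], [0, 0, -0.173], [0, 0, -0.173], [0, 0, -0.173], [0, 0, -0.173], [0, 0, -0.173], [0, 0, -0.173]], gripper=[1, 1, 1, 1, 1, 1, 1, 1, 1, 1])

```text
time_s: 18.8
eef_pos: [557.8, -269.6, 159.5]
ee_rot: [0.0, 0.049, 0.999, -0.0]
force: [0.2, 0.3, -0.9]
grip_width: 0.253
grip_force: 59.5
```

```bash
python3 - <<'E'
from h import *
c=grab('wrist','w5.png'); print(c['s']['eef_pos'],c['s']['grip_width'],c['s']['force'])
C=np.array([566.4,-181.5]); a=np.radians(-5.7);x=np.array([np.cos(a),np.sin(a)]);y=np.array([-x[1],x[0]])
im=c['pixels'][:,:,::-1].copy()
def dr(P,col): 
    q=proj(c,P).round().astype(int)
    for i in range(len(q)): cv2.line(im,tuple(map(int,q[i])),tuple(map(int,q[(i+1)%len(q)])),col,1)
f=lambda X,Y,Z:[*(C+X*x+Y*y),Z]
dr([f(-84,-141,44),f(84,-141,44),f(84,141,44),f(-84,141,44)],(0,255,255))
for yy in(-120,-60,0,60,120):
    for s in(-1,1):
        if abs(yy)<120: dr([f(s*36,yy-8,20),f(s*74,yy-8,20),f(s*74,yy+8,20),f(s*36,yy+8,20)],(0,255,0))
cv2.imwrite('pics/w5o.png',im)
go((557.5,-271.1,60,84.3),(557.5,-271.1,10,84.3))
E
```

```text
[ 557.80970735 -269.57681205  159.47182152] 0.2525631141855289 [ 0.1772744   0.26608186 -0.90280971]
(557.5, -271.1, 60, 84.3) T [0.0003, -0.0015, 0.0994] R [-0.0, 0.0, 0.001] rows>= 1.6
(557.5, -271.1, 10, 84.3) T [0.0003, -0.0015, 0.1494] R [-0.0, 0.0, 0.001] rows>= 2.4
```

View pics/w5o.png

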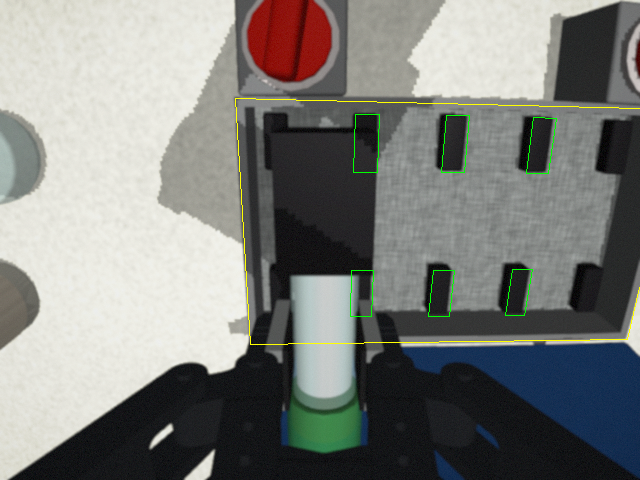

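The overlay fits: the rim and ribs match the drawn model within about 2 mm, and slot 1 is below the held lamp at (325,200).

Request:
play_rows(translation=[[0, -0.0015, 0.06], [0, -0.0015, 0.11], [0, -0.0015, 0.13], [0, -0.0015, 0.14], [0, -0.0015, 0.148], [0, -0.0015, 0.149], [0, -0.0015, 0.149]], rotation=[[0, 0, 0], [0, 0, 0], [0, 0, 0], [0, 0, 0], [0, 0, 0], [0, 0, 0], [0, 0, 0]], gripper=[1, 1, 1, 1, 1, 1, 1])

```text
time_s: 19.73
eef_pos: [558.3, -272.4, 11.9]
ee_rot: [0.001, 0.05, 0.999, -0.001]
force: [-3.7, 2.5, 7.8]
grip_width: 0.258
grip_force: 60.6
```

Request:
play_rows(translation=[[0, 0, 0], [0, 0, 0], [0, 0, 0], [0, 0, -0.05], [0, 0, -0.11], [0, 0, -0.15]], rotation=[[0, 0, 0], [0, 0, 0], [0, 0, 0], [0, 0, 0], [0, 0, 0], [0, 0, 0]], gripper=[-0.1, -0.1, -0.1, -0.1, -0.1, -0.1])

```text
time_s: 20.48
eef_pos: [558.0, -272.6, 162.8]
ee_rot: [0.001, 0.05, 0.999, -0.001]
force: [0.3, 0.0, 0.2]
grip_width: 0.55
grip_force: 0.0
```

```bash
python3 - <<'E'
from h import *
c=grab('wrist','w6.png');
p=proj(c,[[557.5-70,-264,21],[557.5+70,-278,21],[557.5,-271,21]]);print(p.round())
h=cv2.cvtColor(c['pixels'],cv2.COLOR_RGB2HSV)
n,l,st,ce=cv2.connectedComponentsWithStats(cv2.inRange(h,(45,70,25),(85,255,255)))
for i in range(1,n):
    if st[i,4]>200: print('green',ce[i],atz(c,*ce[i],21).round(1),st[i])
go((500,120,160,101.1))
E
```

```text
[[326. 118.]
 [326. 309.]
 [326. 221.]]
green [324.35159407 286.0960934 ] [ 608.  -277.1   21. ] [ 305  253   40   65 2227]
(500, 120, 160, 101.1) T [0.0983, 0.3857, 0.0049] R [-0.007, 0.008, -0.293] rows>= 6.4
```

```bash
python3 - <<'E'
from h import *
go((550,0,160,90),(611,135.5,130,101.1))
E
```

```text
(550, 0, 160, 90) T [0.0366, 0.2713, 0.0061] R [-0.006, 0.009, -0.1] rows>= 4.4
(611, 135.5, 130, 101.1) T [-0.0103, 0.4124, 0.0357] R [-0.007, 0.008, -0.293] rows>= 6.6
```

Request:
play_rows(translation=[[0.037, 0.271, 0.006], [0.037, 0.271, 0.006], [0.037, 0.271, 0.006], [0.037, 0.271, 0.006], [-0.01, 0.412, 0.035], [-0.01, 0.412, 0.035], [-0.01, 0.412, 0.035], [-0.01, 0.412, 0.035], [-0.01, 0.412, 0.035]], rotation=[[0, 0, -0.1], [0, 0, -0.1], [0, 0, -0.1], [0, 0, -0.1], [0, 0, -0.293], [0, 0, -0.293], [0, 0, -0.293], [0, 0, -0.293], [0, 0, -0.293]], gripper=[-0.5, -0.5, -0.5, -0.5, -0.5, -0.5, -0.5, -0.5, -0.5])

```text
time_s: 21.65
eef_pos: [608.4, 136.1, 124.6]
ee_rot: [-0.0, -0.096, 0.995, -0.0]
force: [0.7, -0.9, -0.0]
grip_width: 0.75
grip_force: 0.0
```

```bash
python3 - <<'E'
from h import *
c=grab('wrist'); L=lamps(c); print(c['s']['eef_pos'])
for l in L: go((l[0],l[1],5,l[2]+90))
E
```

```text
lamp mid [610.2 135.5] axis 10.9 L 99.0 [321. 309.] [322. 160.]
lamp mid [704.2 158.6] axis -163.1 L 94.8 [321. 309.] [334. 420.]
[608.44436312 136.13731614 124.61155811]
(np.float64(610.1898066986976), np.float64(135.47346542384116), 5, np.float64(100.86891723862188)) T [-0.0016, -0.0005, 0.1199] R [-0.0, -0.0, 0.003] rows>= 1.9
(np.float64(704.1670128456065), np.float64(158.5557056401252), 5, np.float64(-73.1392932206403)) T [-0.0983, 0.0042, 0.1199] R [-0.0, -0.0, -0.102] rows>= 2.5
```

Request:
play_rows(translation=[[-0.002, 0, 0.06], [-0.002, 0, 0.105], [-0.002, 0, 0.119], [-0.002, 0, 0.12], [-0.002, 0, 0.12], [-0.002, 0, 0.12], [-0.002, 0, 0.12], [-0.002, 0, 0.06], [-0.002, 0, 0], [-0.002, 0, -0.035]], rotation=[[0, 0, 0], [0, 0, 0], [0, 0, 0], [0, 0, 0], [0, 0, 0], [0, 0, 0], [0, 0, 0], [0, 0, 0], [0, 0, 0], [0, 0, 0]], gripper=[-0.5, -0.5, -0.5, 1, 1, 1, 1, 1, 1, 1])

```text
time_s: 22.95
eef_pos: [611.3, 137.1, 164.2]
ee_rot: [0.003, -0.097, 0.995, -0.0]
force: [0.6, 0.0, -2.4]
grip_width: 0.255
grip_force: 59.2
```

```bash
python3 - <<'E'
from h import *
go((550,0,165,90),(563,-212,160,84.3))
E
```

```text
(550, 0, 165, 90) T [0.0865, -0.1228, -0.0012] R [-0.0, 0.005, 0.193] rows>= 2.4
(563, -212, 160, 84.3) T [0.1145, -0.3334, 0.0039] R [-0.0, 0.005, 0.293] rows>= 5.6
```

Request:
play_rows(translation=[[0.087, -0.123, 0], [0.087, -0.123, 0], [0.087, -0.123, 0], [0.114, -0.333, 0.004], [0.114, -0.333, 0.004], [0.114, -0.333, 0.004], [0.114, -0.333, 0.004], [0.114, -0.333, 0.004], [0.114, -0.333, 0.004]], rotation=[[0, 0, 0.193], [0, 0, 0.193], [0, 0, 0.193], [0, 0, 0.293], [0, 0, 0.293], [0, 0, 0.293], [0, 0, 0.293], [0, 0, 0.293], [0, 0, 0.293]], gripper=[1, 1, 1, 1, 1, 1, 1, 1, 1])

```text
time_s: 24.08
eef_pos: [562.7, -210.3, 156.1]
ee_rot: [0.0, 0.049, 0.999, 0.0]
force: [0.3, 0.4, -1.4]
grip_width: 0.256
grip_force: 59.4
```

```bash
python3 - <<'E'
from h import *
print(ctrl.sense()['grip_width']);go((563,-211.4,60,84.3),(563,-211.4,11,84.3))
E
```

```text
0.25567844276550833
(563, -211.4, 60, 84.3) T [-0.0004, -0.0011, 0.0961] R [0.0, 0.0, 0.001] rows>= 1.5
(563, -211.4, 11, 84.3) T [-0.0004, -0.0012, 0.1451] R [0.0, 0.0, 0.001] rows>= 2.3
```

Request:
play_rows(translation=[[0, -0.001, 0.06], [0, -0.001, 0.11], [0, -0.001, 0.13], [0, -0.001, 0.14], [0, -0.001, 0.145], [0, -0.001, 0.145]], rotation=[[0, 0, 0], [0, 0, 0], [0, 0, 0], [0, 0, 0], [0, 0, 0], [0, 0, 0]], gripper=[1, 1, 1, 1, 1, 1])

```text
time_s: 24.82
eef_pos: [563.3, -212.2, 13.2]
ee_rot: [0.001, 0.049, 0.999, -0.0]
force: [-3.5, 2.5, 8.2]
grip_width: 0.259
grip_force: 60.3
```

Request:
play_rows(translation=[[0, 0, 0], [0, 0, 0], [0, 0, 0], [0, 0, -0.05], [0, 0, -0.11], [0, 0, -0.15]], rotation=[[0, 0, 0], [0, 0, 0], [0, 0, 0], [0, 0, 0], [0, 0, 0], [0, 0, 0]], gripper=[-0.1, -0.1, -0.1, -0.1, -0.1, -0.1])

```text
time_s: 25.58
eef_pos: [562.9, -212.9, 163.8]
ee_rot: [0.001, 0.05, 0.999, -0.001]
force: [1.0, -0.3, -0.2]
grip_width: 0.546
grip_force: 0.0
```

```bash
python3 - <<'E'
from h import *
c=grab('wrist','w7.png')
go((550,0,160,90),(612.5,280.5,130,73.9))
E
```

```text
(550, 0, 160, 90) T [0.0357, 0.2113, 0.0074] R [-0.005, 0.009, -0.1] rows>= 3.4
(612.5, 280.5, 130, 73.9) T [0.0017, 0.4967, 0.0364] R [-0.004, 0.01, 0.181] rows>= 8.0
```

Request:
play_rows(translation=[[0.036, 0.211, 0.007], [0.036, 0.211, 0.007], [0.036, 0.211, 0.007], [0.002, 0.497, 0.034], [0.002, 0.497, 0.034], [0.002, 0.497, 0.034], [0.002, 0.497, 0.034], [0.002, 0.497, 0.034], [0.002, 0.497, 0.034], [0.002, 0.497, 0.034]], rotation=[[0, 0, 0], [0, 0, 0], [0, 0, 0], [0, 0, 0.181], [0, 0, 0.181], [0, 0, 0.181], [0, 0, 0.181], [0, 0, 0.181], [0, 0, 0.181], [0, 0, 0.181]], gripper=[-0.5, -0.5, -0.5, -0.5, -0.5, -0.5, -0.5, -0.5, -0.5, -0.5])

```text
time_s: 26.88
eef_pos: [609.9, 281.9, 126.3]
ee_rot: [-0.0, 0.14, 0.99, -0.0]
force: [-0.7, -0.7, -0.2]
grip_width: 0.752
grip_force: 0.0
```

```bash
python3 - <<'E'
from h import *
c=grab('wrist'); L=lamps(c); print(c['s']['eef_pos'])
for l in L: go((l[0],l[1],5,l[2]+90))
E
```

```text
lamp mid [612.6 280.5] axis 163.9 L 100.4 [322. 162.] [323. 311.]
[609.87288318 281.92598992 126.31188901]
(np.float64(612.6236569019098), np.float64(280.5210013918637), 5, np.float64(253.91188853619298)) T [-0.0026, 0.0002, 0.1217] R [-0.0, -0.0, -0.001] rows>= 1.9
```

Request:
play_rows(translation=[[-0.003, 0, 0.06], [-0.003, 0, 0.105], [-0.003, 0, 0.12], [-0.003, 0, 0.121], [-0.003, 0, 0.121], [-0.003, 0, 0.121], [-0.003, 0, 0.121], [-0.003, 0, 0.06], [-0.003, 0, 0], [-0.003, 0, -0.035]], rotation=[[0, 0, 0], [0, 0, 0], [0, 0, 0], [0, 0, 0], [0, 0, 0], [0, 0, 0], [0, 0, 0], [0, 0, 0], [0, 0, 0], [0, 0, 0]], gripper=[-0.5, -0.5, -0.5, 1, 1, 1, 1, 1, 1, 1])

```text
time_s: 28.18
eef_pos: [613.6, 281.5, 166.5]
ee_rot: [0.003, 0.14, 0.99, 0.001]
force: [-0.3, -0.2, -2.0]
grip_width: 0.254
grip_force: 59.2
```

```bash
python3 - <<'E'
from h import *
print(ctrl.sense()['grip_width']);go((550,30,165,80),(569.4,-151.6,160,84.3))
E
```

```text
0.254306776472169
(550, 30, 165, 80) T [-0.0085, -0.2593, 0.0008] R [0.003, 0.005, -0.106] rows>= 4.2
(569.4, -151.6, 160, 84.3) T [-0.0774, -0.4285, 0.0056] R [0.002, 0.005, -0.181] rows>= 7.0
```

Request:
play_rows(translation=[[-0.008, -0.259, 0], [-0.008, -0.259, 0], [-0.008, -0.259, 0], [-0.008, -0.259, 0], [-0.078, -0.428, 0.004], [-0.078, -0.428, 0.004], [-0.078, -0.428, 0.004], [-0.078, -0.428, 0.004], [-0.078, -0.428, 0.004], [-0.078, -0.428, 0.004]], rotation=[[0, 0, -0.106], [0, 0, -0.106], [0, 0, -0.106], [0, 0, -0.106], [0, 0, -0.181], [0, 0, -0.181], [0, 0, -0.181], [0, 0, -0.181], [0, 0, -0.181], [0, 0, -0.181]], gripper=[1, 1, 1, 1, 1, 1, 1, 1, 1, 1])

```text
time_s: 29.42
eef_pos: [569.4, -150.3, 158.2]
ee_rot: [0.0, 0.049, 0.999, -0.0]
force: [0.5, -0.8, -1.3]
grip_width: 0.258
grip_force: 59.4
```

```bash
python3 - <<'E'
from h import *
print(ctrl.sense()['grip_width']);go((569.4,-151.6,11,84.3))
E
```

```text
0.2575361404849918
(569.4, -151.6, 11, 84.3) T [-0.0001, -0.0013, 0.1472] R [0.0, 0.0, 0.001] rows>= 2.4
```

Request:
play_rows(translation=[[0, -0.001, 0.06], [0, -0.001, 0.11], [0, -0.001, 0.132], [0, -0.001, 0.142], [0, -0.001, 0.147], [0, -0.001, 0.147]], rotation=[[0, 0, 0], [0, 0, 0], [0, 0, 0], [0, 0, 0], [0, 0, 0], [0, 0, 0]], gripper=[1, 1, 1, 1, 1, 1])

```text
time_s: 30.18
eef_pos: [569.9, -152.1, 14.3]
ee_rot: [0.001, 0.049, 0.999, -0.0]
force: [-8.9, 3.8, 20.0]
grip_width: 0.254
grip_force: 61.7
```

Request:
play_rows(translation=[[0, 0, 0], [0, 0, 0], [0, 0, 0], [0, 0, -0.05], [0, 0, -0.11], [0, 0, -0.15]], rotation=[[0, 0, 0], [0, 0, 0], [0, 0, 0], [0, 0, 0], [0, 0, 0], [0, 0, 0]], gripper=[-0.1, -0.1, -0.1, -0.1, -0.1, -0.1])

```text
time_s: 30.92
eef_pos: [569.6, -152.7, 163.7]
ee_rot: [0.001, 0.05, 0.999, -0.001]
force: [0.8, 0.2, 0.2]
grip_width: 0.55
grip_force: 0.0
```

```bash
python3 - <<'E'
from h import *
go((454.2,425.5,130,87.9))
E
```

```text
(454.2, 425.5, 130, 87.9) T [0.1725, 0.5639, 0.0327] R [-0.001, 0.003, -0.063] rows>= 9.4
```

Request:
play_rows(translation=[[0.172, 0.564, 0.031], [0.172, 0.564, 0.031], [0.172, 0.564, 0.031], [0.172, 0.564, 0.031], [0.172, 0.564, 0.031], [0.172, 0.564, 0.031], [0.172, 0.564, 0.031], [0.172, 0.564, 0.031], [0.172, 0.564, 0.031], [0.172, 0.564, 0.031]], rotation=[[0, 0, -0.063], [0, 0, -0.063], [0, 0, -0.063], [0, 0, -0.063], [0, 0, -0.063], [0, 0, -0.063], [0, 0, -0.063], [0, 0, -0.063], [0, 0, -0.063], [0, 0, -0.063]], gripper=[-0.5, -0.5, -0.5, -0.5, -0.5, -0.5, -0.5, -0.5, -0.5, -0.5])

```text
time_s: 32.17
eef_pos: [452.7, 428.6, 129.3]
ee_rot: [-0.0, 0.017, 1.0, 0.0]
force: [0.2, -0.3, 0.5]
grip_width: 0.749
grip_force: 0.0
```

```bash
python3 - <<'E'
from h import *
c=grab('wrist'); L=lamps(c); print(c['s']['eef_pos'])
for l in L: go((l[0],l[1],5,l[2]+90))
E
```

```text
lamp mid [455.2 427. ] axis 177.7 L 100.7 [321. 160.] [321. 308.]
[452.74779191 428.5643502  129.3411986 ]
(np.float64(455.19167077798227), np.float64(426.9578895483979), 5, np.float64(267.7488797246259)) T [-0.0033, -0.0033, 0.1241] R [0.001, -0.001, 0.006] rows>= 2.0
```

Request:
play_rows(translation=[[-0.002, -0.001, 0.06], [-0.002, -0.001, 0.11], [-0.002, -0.001, 0.124], [-0.002, -0.001, 0.125], [-0.002, -0.001, 0.125], [-0.002, -0.001, 0.125], [-0.002, -0.001, 0.125], [-0.002, -0.001, 0.06], [-0.002, -0.001, 0], [-0.002, -0.001, -0.032]], rotation=[[0, 0, 0], [0, 0, 0], [0, 0, 0], [0, 0, 0], [0, 0, 0], [0, 0, 0], [0, 0, 0], [0, 0, 0], [0, 0, 0], [0, 0, 0]], gripper=[-0.5, -0.5, -0.5, 1, 1, 1, 1, 1, 1, 1])

```text
time_s: 33.48
eef_pos: [457.0, 425.2, 166.8]
ee_rot: [0.003, 0.018, 1.0, 0.002]
force: [-0.1, 0.0, -1.6]
grip_width: 0.256
grip_force: 59.1
```

```bash
python3 - <<'E'
from h import *
print(ctrl.sense()['grip_width']);go((575.3,-91.9,162,84.3))
E
```

```text
0.2560643863065418
(575.3, -91.9, 162, 84.3) T [-0.1372, -0.5125, 0.0036] R [0.004, 0.005, 0.063] rows>= 8.5
```

Request:
play_rows(translation=[[-0.137, -0.512, 0.003], [-0.137, -0.512, 0.003], [-0.137, -0.512, 0.003], [-0.137, -0.512, 0.003], [-0.137, -0.512, 0.003], [-0.137, -0.512, 0.003], [-0.137, -0.512, 0.003], [-0.137, -0.512, 0.003], [-0.137, -0.512, 0.003], [-0.137, -0.512, 0.003]], rotation=[[0, 0, 0.063], [0, 0, 0.063], [0, 0, 0.063], [0, 0, 0.063], [0, 0, 0.063], [0, 0, 0.063], [0, 0, 0.063], [0, 0, 0.063], [0, 0, 0.063], [0, 0, 0.063]], gripper=[1, 1, 1, 1, 1, 1, 1, 1, 1, 1])

```text
time_s: 34.72
eef_pos: [574.4, -94.0, 159.5]
ee_rot: [0.001, 0.051, 0.999, -0.0]
force: [0.6, 0.9, -1.4]
grip_width: 0.255
grip_force: 59.3
```

```bash
python3 - <<'E'
from h import *
print(ctrl.sense()['grip_width']);go((575.3,-91.9,13,84.3))
E
```

```text
0.25459301242632476
(575.3, -91.9, 13, 84.3) T [-0.0005, 0.0022, 0.1464] R [-0.0, 0.001, -0.003] rows>= 2.3
```

Request:
play_rows(translation=[[0, 0.001, 0.06], [0, 0.001, 0.11], [0, 0.001, 0.132], [0, 0.001, 0.142], [0, 0.001, 0.147], [0, 0.001, 0.147]], rotation=[[0, 0, 0], [0, 0, 0], [0, 0, 0], [0, 0, 0], [0, 0, 0], [0, 0, 0]], gripper=[1, 1, 1, 1, 1, 1])

```text
time_s: 35.48
eef_pos: [575.1, -90.9, 13.3]
ee_rot: [0.001, 0.05, 0.999, -0.0]
force: [-0.6, 0.9, 3.0]
grip_width: 0.255
grip_force: 59.4
```

Request:
play_rows(translation=[[0, 0, 0], [0, 0, 0], [0, 0, 0], [0, 0, -0.05], [0, 0, -0.11], [0, 0, -0.15], [0.06, -0.03, -0.21], [0.12, -0.06, -0.23], [0.12, -0.06, -0.23]], rotation=[[0, 0, 0], [0, 0, 0], [0, 0, 0], [0, 0, 0], [0, 0, 0], [0, 0, 0], [0, 0, 0], [0, 0, 0], [0, 0, 0]], gripper=[-0.1, -0.1, -0.1, -0.1, -0.1, -0.1, -0.1, -0.1, -0.1])

```text
time_s: 36.6
eef_pos: [447.3, -139.4, 243.3]
ee_rot: [0.001, 0.05, 0.999, -0.001]
force: [0.5, 0.1, 0.8]
grip_width: 0.55
grip_force: 0.0
```

```bash
python3 - <<'E'
from h import *
c=grab('wrist','w8.png'); print(c['s']['eef_pos'])
C=np.array([566.4,-181.5]); a=np.radians(-5.7);x=np.array([np.cos(a),np.sin(a)]);y=np.array([-x[1],x[0]])
for l in lamps(c):
    d=atz(c,0,0,0)*0
    print('case xy',(np.array(l[:2])-C)@x,(np.array(l[:2])-C)@y,l[2]+5.7)
E
```

```text
[ 447.33731907 -139.3917934   243.32606378]
lamp mid [ 514.5 -192.2] axis 79.4 L 90.0 [323. 274.] [229. 266.]
lamp mid [ 524.6 -104. ] axis -92.4 L 88.0 [323. 274.] [414. 268.]
lamp mid [ 574.8 -153.2] axis 174.2 L 104.7 [323. 274.] [323. 366.]
lamp mid [ 570.7 -168.1] axis 157.2 L 104.0 [323. 274.] [294. 361.]
lamp mid [ 573.7 -138.5] axis -169.5 L 103.6 [323. 274.] [351. 361.]
lamp mid [ 519.9 -131.4] axis 80.6 L 93.2 [388. 272.] [291. 266.]
lamp mid [ 576.1 -107.3] axis 155.7 L 106.5 [388. 272.] [351. 361.]
lamp mid [ 567.7 -212.3] axis -3.0 L 103.0 [268. 364.] [258. 273.]
lamp mid [ 660.7 -190. ] axis -149.0 L 97.1 [268. 364.] [324. 422.]
lamp mid [ 621.8 -172.1] axis -93.7 L 86.1 [268. 364.] [351. 361.]
lamp mid [ 553.1 -281.1] axis -6.4 L 90.0 [198. 352.] [190. 272.]
lamp mid [ 552.  -261.2] axis -28.5 L 104.3 [198. 352.] [229. 266.]
lamp mid [ 557.  -247.8] axis -43.2 L 111.8 [198. 352.] [258. 273.]
lamp mid [ 608.2 -237.2] axis -102.0 L 100.0 [198. 352.] [294. 361.]
case xy -50.62741190708977 -15.77650092689177 85.09139004077095
case xy -49.3229428372766 72.9603843599466 -86.68345191487461
case xy 5.557372504760509 28.952054680238213 179.89826803248403
case xy 2.898427509399253 13.758803229600954 162.8961122336914
case xy 2.96601929713985 43.46573404139548 -163.83318677672577
case xy -51.278284164556354 45.26623641052967 86.25784839366129
case xy 2.237374191137126 74.8382060519352 161.43491601037482
case xy 4.324982396382393 -30.551446246011718 2.6662234440969335
case xy 94.67131227622555 0.8900377952643777 -143.26831346363483
case xy 54.22850069804173 14.86482887581701 -87.9786616259109
case xy -3.3344795460673167 -100.38962211931276 -0.7142070931249487
case xy -6.4148436019224375 -80.77416964898443 -22.77246018733617
case xy -2.7249306993520417 -66.94820980252588 -37.46285405164247
case xy 47.1109958145667 -51.23886549249168 -96.27236245668969
```

View pics/w8.png

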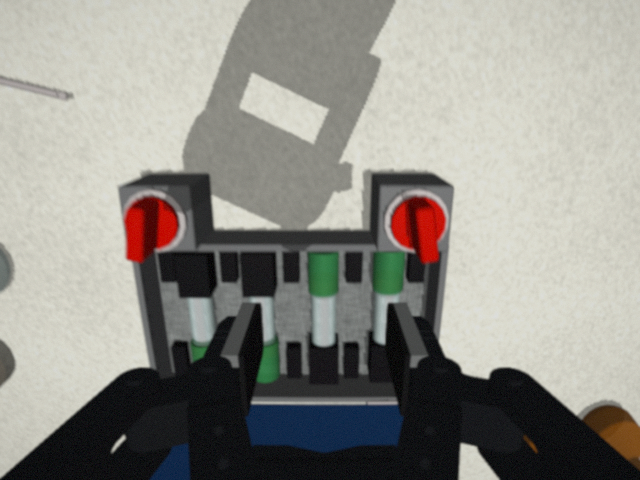

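All four lamps lie between the ribs, with necks at (201,318), (262,310), (323,318) and (387,315). Both knobs are still unlocked. Now I'll shut the lid.

```bash
python3 - <<'E'
from h import *
go((560,-182.5,300,-5.7,1),(676,-194,300,-5.7,1))
E
```

```text
(560, -182.5, 300, -5.7, 1) T [-0.1178, -0.0307, -0.0551] R [-0.0, 0.004, 1.569] rows>= 8.4
(676, -194, 300, -5.7, 1) T [-0.2343, -0.0304, -0.0548] R [-0.0, 0.004, 1.569] rows>= 8.4
```

Request:
play_rows(translation=[[-0.118, -0.031, -0.057], [-0.118, -0.031, -0.057], [-0.118, -0.031, -0.057], [-0.118, -0.031, -0.057], [-0.118, -0.031, -0.057], [-0.118, -0.031, -0.057], [-0.118, -0.031, -0.057], [-0.118, -0.031, -0.057], [-0.118, -0.031, -0.057], [-0.118, -0.031, -0.057]], rotation=[[0, 0, 1.57], [0, 0, 1.57], [0, 0, 1.57], [0, 0, 1.57], [0, 0, 1.57], [0, 0, 1.57], [0, 0, 1.57], [0, 0, 1.57], [0, 0, 1.57], [0, 0, 1.57]], gripper=[0, 0, 0, 0, 0, 0, 0, 0, 0, 0])

```text
time_s: 37.9
eef_pos: [563.3, -181.4, 298.7]
ee_rot: [-0.0, 0.741, 0.672, -0.0]
force: [-0.1, 0.4, 0.1]
grip_width: 0.501
grip_force: 0.0
```

Request:
play_rows(translation=[[0, 0.06, 0], [0, 0.117, 0], [0, 0.117, 0], [0, 0.117, 0]], rotation=[[0, 0, 0], [0, 0, 0], [0, 0, 0], [0, 0, 0]], gripper=[0, 0, 0, 0])

```text
time_s: 38.4
eef_pos: [679.4, -192.9, 298.5]
ee_rot: [-0.0, 0.741, 0.672, -0.0]
force: [-0.5, 0.3, 0.9]
grip_width: 0.499
grip_force: 0.0
```

```bash
python3 - <<'E'
from h import *
c=grab('wrist','w9.png'); print(c['s']['eef_pos'],c['s']['ee_rot'])
print(proj(c,[[675.5,-194,254],[677+5,-194+55,254],[670,-194-55,254]]).round())
go((676,-194,238,-5.7))
E
```

```text
[ 679.38535808 -192.85435988  298.45419729] [-3.89028142e-04  7.40861726e-01  6.71657427e-01 -2.26989431e-04]
[[318. 279.]
 [319. 166.]
 [318. 374.]]
(676, -194, 238, -5.7) T [-0.0014, -0.0029, 0.0616] R [0.0, 0.0, 0.001] rows>= 1.0
```

View pics/w9.png

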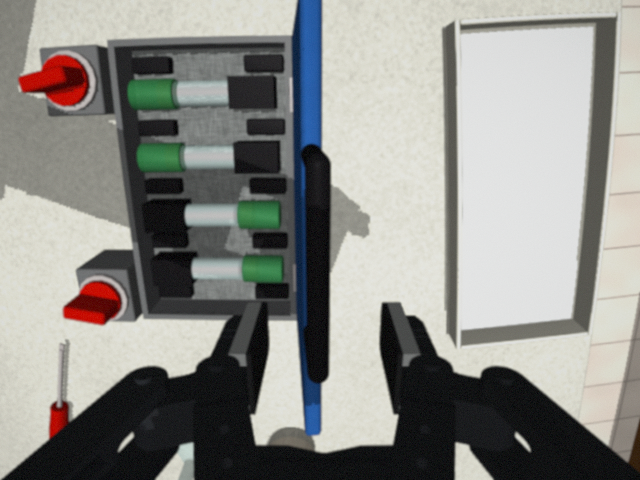

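The handle bar is at column 317, as predicted (318), and all the lamps lie flat in their slots.

Request:
play_rows(translation=[[-0.001, -0.003, 0.03], [-0.001, -0.003, 0.061], [-0.001, -0.003, 0.061], [-0.001, -0.003, 0.061], [-0.001, -0.003, 0.061], [-0.001, -0.003, 0.061]], rotation=[[0, 0, 0], [0, 0, 0], [0, 0, 0], [0, 0, 0], [0, 0, 0], [0, 0, 0]], gripper=[0, 0, 1, 1, 1, 1], force=40)

```text
time_s: 39.2
eef_pos: [677.0, -193.8, 240.3]
ee_rot: [0.002, 0.741, 0.671, 0.001]
force: [-0.5, 0.4, 6.6]
grip_width: 0.12
grip_force: 39.6
```

```bash
python3 - <<'E'
from h import *
s=ctrl.sense(); print(s['eef_pos'],s['grip_width'],s['force'])
p=np.array(s['eef_pos']); C=np.array([566.4,-181.5]); a=np.radians(-5.7);x=np.array([np.cos(a),np.sin(a)])
u=(p[:2]-C)@x-84; th=np.arccos(-(u)/210.1)-6/210; print('theta',th)
f=lambda t:np.array([-210*np.cos(t)+6*np.sin(t),-(210*np.sin(t)+6*np.cos(t))])
T=np.linspace(th,0,19)[1:]; b=0
for t in T[:9]: print([0]+((f(t)-f(th))/1000).round(3).tolist(),end=',')
print()
for t in T[9:]: print([0]+((f(t)-f(T[8]))/1000).round(3).tolist(),end=',')
E
```

```text
[ 677.04031825 -193.8403235   240.27233621] 0.12033593439293569 [-0.51821493  0.40647658  6.57739868]
theta 1.6726222135142323
[0, -0.019, -0.002],[0, -0.039, -0.001],[0, -0.058, 0.001],[0, -0.078, 0.004],[0, -0.096, 0.01],[0, -0.114, 0.017],[0, -0.132, 0.026],[0, -0.148, 0.036],[0, -0.164, 0.048],
[0, -0.014, 0.013],[0, -0.027, 0.028],[0, -0.039, 0.044],[0, -0.049, 0.06],[0, -0.057, 0.078],[0, -0.064, 0.096],[0, -0.069, 0.115],[0, -0.072, 0.134],[0, -0.074, 0.154],
```

Request:
play_rows(translation=[[0, -0.019, -0.002], [0, -0.039, -0.001], [0, -0.058, 0.001], [0, -0.078, 0.004], [0, -0.096, 0.01], [0, -0.114, 0.017], [0, -0.132, 0.026], [0, -0.148, 0.036], [0, -0.164, 0.048]], rotation=[[0, 0, 0], [0, 0, 0], [0, 0, 0], [0, 0, 0], [0, 0, 0], [0, 0, 0], [0, 0, 0], [0, 0, 0], [0, 0, 0]], gripper=[1, 1, 1, 1, 1, 1, 1, 1, 1])

```text
time_s: 40.33
eef_pos: [514.0, -177.5, 191.2]
ee_rot: [0.002, 0.741, 0.671, 0.001]
force: [2.1, -0.3, 1.7]
grip_width: 0.122
grip_force: 40.4
```

Request:
play_rows(translation=[[0, -0.014, 0.013], [0, -0.027, 0.028], [0, -0.039, 0.044], [0, -0.049, 0.06], [0, -0.057, 0.078], [0, -0.064, 0.096], [0, -0.069, 0.115], [0, -0.072, 0.134], [0, -0.074, 0.15], [0, -0.074, 0.15]], rotation=[[0, 0, 0], [0, 0, 0], [0, 0, 0], [0, 0, 0], [0, 0, 0], [0, 0, 0], [0, 0, 0], [0, 0, 0], [0, 0, 0], [0, 0, 0]], gripper=[1, 1, 1, 1, 1, 1, 1, 1, 1, 1])

```text
time_s: 41.58
eef_pos: [440.9, -170.5, 39.8]
ee_rot: [0.001, 0.741, 0.671, 0.001]
force: [3.6, 1.2, -3.7]
grip_width: 0.122
grip_force: 42.2
```

Request:
play_rows(translation=[[0, 0, 0.002], [0, 0, 0.004], [0, 0, 0.006], [0, 0, 0.006]], rotation=[[0, 0, 0], [0, 0, 0], [0, 0, 0], [0, 0, 0]], gripper=[1, 1, 1, 1])

```text
time_s: 42.08
eef_pos: [440.7, -170.6, 35.0]
ee_rot: [0.001, 0.741, 0.671, 0.0]
force: [2.5, 3.2, 10.1]
grip_width: 0.121
grip_force: 43.7
```

Request:
play_rows(translation=[[0, 0, 0.002], [0, 0, 0.003], [0, 0, 0.003]], rotation=[[0, 0, 0], [0, 0, 0], [0, 0, 0]], gripper=[1, 1, 1])

```text
time_s: 42.45
eef_pos: [440.8, -170.7, 34.3]
ee_rot: [0.002, 0.741, 0.671, 0.0]
force: [-9.8, 8.5, 44.4]
grip_width: 0.121
grip_force: 47.2
```

Request:
play_rows(translation=[[0, 0, 0], [0, 0, 0], [0, 0, 0], [0, 0, -0.05], [0, 0, -0.11], [0, 0, -0.17], [0, 0, -0.17]], rotation=[[0, 0, 0], [0, 0, 0], [0, 0, 0], [0, 0, 0], [0, 0, 0], [0, 0, 0], [0, 0, 0]], gripper=[0.29, 0.29, 0.29, 0.29, 0.29, 0.29, 0.29])

```text
time_s: 43.32
eef_pos: [441.1, -171.1, 204.5]
ee_rot: [0.004, 0.741, 0.671, 0.001]
force: [-0.5, 0.4, -0.7]
grip_width: 0.356
grip_force: 0.0
```

```bash
python3 - <<'E'
from h import *
c=grab('wrist','w10.png'); s=grab('scene'); 
a=s['pixels'][140:280,190:360,::-1]
cv2.imwrite('pics/lid.png',cv2.hconcat([cv2.resize(a,(425,350),interpolation=2),cv2.resize(c['pixels'][100:450,:300,::-1],(300,350))]))
go((444,-274.5,190,84.4+ -8),(466.3,-66.8,190,-85.7,1))
E
```

```text
(444, -274.5, 190, 76.4) T [-0.1035, 0.0148, 0.0102] R [-0.0, -0.001, -1.432] rows>= 7.7
(466.3, -66.8, 190, -85.7, 1) T [0.1054, 0.0165, 0.0103] R [-0.001, 0.0, 1.397] rows>= 7.5
```

View pics/lid.png

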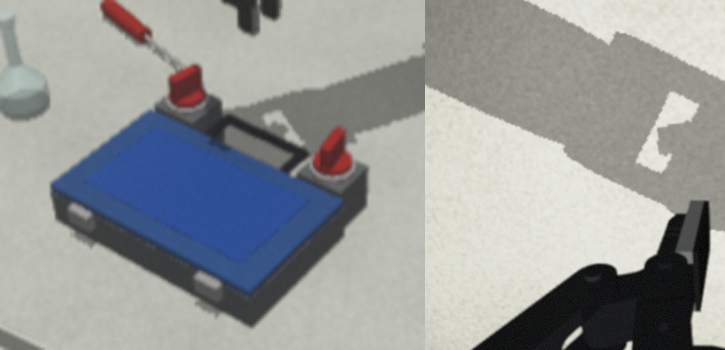

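The lid is shut (34.3 mm TCP height against a 44 N stop), and both wings still point along the case's x. I'll lock the right knob first.

Request:
play_rows(translation=[[-0.1035, 0.0148, 0.01], [-0.1035, 0.0148, 0.01], [-0.1035, 0.0148, 0.01], [-0.1035, 0.0148, 0.01], [-0.1035, 0.0148, 0.01], [-0.1035, 0.0148, 0.01], [-0.1035, 0.0148, 0.01], [-0.1035, 0.0148, 0.01], [-0.1035, 0.0148, 0.01], [-0.1035, 0.0148, 0.01]], rotation=[[0, 0, -1.403], [0, 0, -1.403], [0, 0, -1.403], [0, 0, -1.403], [0, 0, -1.403], [0, 0, -1.403], [0, 0, -1.403], [0, 0, -1.403], [0, 0, -1.403], [0, 0, -1.403]], gripper=[-1, -1, -1, -1, -1, -1, -1, -1, -1, -1])

```text
time_s: 44.68
eef_pos: [444.0, -274.4, 189.8]
ee_rot: [-0.001, 0.134, 0.991, 0.001]
force: [0.6, -0.3, 0.7]
grip_width: 0.999
grip_force: 0.0
```

```bash
python3 - <<'E'
from h import *
print(ctrl.sense()['eef_pos']);go((443.8,-274.6,79.5,74.7))
E
```

```text
[ 444.02804883 -274.3793325   189.82805794]
(443.8, -274.6, 79.5, 74.7) T [-0.0, -0.0004, 0.1103] R [0.001, -0.002, -0.002] rows>= 1.8
```

Request:
play_rows(translation=[[0, 0, 0.055], [0, 0, 0.11], [0, 0, 0.11], [0, 0, 0.11], [0, 0, 0.11], [0, 0, 0.11], [0, 0, 0.11], [0, 0, 0.11]], rotation=[[0, 0, 0], [0, 0, 0], [0, 0, 0], [0, 0, 0], [0, 0, 0], [0, 0, 0], [0, 0, 0], [0, 0, 0]], gripper=[-1, -1, -1, 1, 1, 1, 1, 1], force=50)

```text
time_s: 45.68
eef_pos: [444.3, -275.9, 81.8]
ee_rot: [0.0, 0.133, 0.991, -0.001]
force: [-4.7, -5.2, 4.9]
grip_width: 0.151
grip_force: 51.8
```

Request:
play_rows(translation=[[0, 0, 0], [0, 0, 0], [0, 0, 0], [0, 0, 0], [0, 0, 0], [0, 0, 0], [0, 0, 0], [0, 0, 0], [0, 0, 0], [0, 0, 0]], rotation=[[0, 0, 0.17], [0, 0, 0.34], [0, 0, 0.51], [0, 0, 0.68], [0, 0, 0.85], [0, 0, 1.02], [0, 0, 1.19], [0, 0, 1.36], [0, 0, 1.41], [0, 0, 1.41]], gripper=[1, 1, 1, 1, 1, 1, 1, 1, 1, 1])

```text
time_s: 46.92
eef_pos: [444.2, -276.2, 81.8]
ee_rot: [0.002, 0.743, 0.669, -0.001]
force: [-4.5, -6.7, 4.4]
grip_width: 0.155
grip_force: 51.7
```

```bash
python3 -c "
from h import *
s=ctrl.sense();print(s['wrist_torque'],s['joints'],s['force'],s['ee_rot'])"
```

```text
[-1.0056204   0.65731181  0.24909238] [-0.77930092  0.47650294  1.68632416 -0.00272286  0.975891   -0.6720126 ] [-4.5284896  -6.7423112   4.37762678] [ 0.0015021   0.74349338  0.66874079 -0.00104081]
```

Request:
play_rows(translation=[[0, 0, 0], [0, 0, 0], [0, 0, -0.06], [0, 0, -0.11], [0, 0, -0.11], [0, 0, -0.11]], rotation=[[0, 0, 0], [0, 0, 0], [0, 0, 0], [0, 0, 0], [0, 0, 0], [0, 0, 0]], gripper=[-1, -1, -1, -1, -1, -1])

```text
time_s: 47.68
eef_pos: [444.0, -274.2, 190.0]
ee_rot: [-0.001, 0.744, 0.669, 0.0]
force: [-0.2, -0.4, -0.3]
grip_width: 1.0
grip_force: 0.0
```

```bash
python3 - <<'E'
from h import *
print(ctrl.sense()['eef_pos']);go((466.2,-67,190,-85.7,1))
E
```

```text
[ 444.03056765 -274.16769202  190.02521633]
(466.2, -67, 190, -85.7, 1) T [0.2084, 0.0001, 0.0002] R [-0.001, -0.0, 1.39] rows>= 7.4
```

Request:
play_rows(translation=[[0.2084, 0, 0], [0.2084, 0, 0], [0.2084, 0, 0], [0.2084, 0, 0], [0.2084, 0, 0], [0.2084, 0, 0], [0.2084, 0, 0], [0.2084, 0, 0], [0.2084, 0, 0], [0.2084, 0, 0]], rotation=[[0, 0, 1.39], [0, 0, 1.39], [0, 0, 1.39], [0, 0, 1.39], [0, 0, 1.39], [0, 0, 1.39], [0, 0, 1.39], [0, 0, 1.39], [0, 0, 1.39], [0, 0, 1.39]], gripper=[-1, -1, -1, -1, -1, -1, -1, -1, -1, -1])

```text
time_s: 48.92
eef_pos: [466.1, -67.3, 190.1]
ee_rot: [-0.0, 0.999, 0.039, -0.001]
force: [-0.3, 0.4, 0.0]
grip_width: 0.998
grip_force: 0.0
```

Request:
play_rows(translation=[[0, 0, 0.055], [0, 0, 0.11], [0, 0, 0.11], [0, 0, 0.11], [0, 0, 0.11], [0, 0, 0.11], [0, 0, 0.11], [0, 0, 0.11]], rotation=[[0, 0, 0], [0, 0, 0], [0, 0, 0], [0, 0, 0], [0, 0, 0], [0, 0, 0], [0, 0, 0], [0, 0, 0]], gripper=[-1, -1, -1, 1, 1, 1, 1, 1])

```text
time_s: 49.92
eef_pos: [466.6, -67.2, 81.6]
ee_rot: [-0.0, 0.999, 0.037, 0.0]
force: [-1.3, 2.4, 5.6]
grip_width: 0.15
grip_force: 50.2
```

Request:
play_rows(translation=[[0, 0, 0], [0, 0, 0], [0, 0, 0], [0, 0, 0], [0, 0, 0], [0, 0, 0], [0, 0, 0], [0, 0, 0], [0, 0, 0], [0, 0, 0]], rotation=[[0, 0, -0.17], [0, 0, -0.34], [0, 0, -0.51], [0, 0, -0.68], [0, 0, -0.85], [0, 0, -1.02], [0, 0, -1.19], [0, 0, -1.36], [0, 0, -1.41], [0, 0, -1.41]], gripper=[1, 1, 1, 1, 1, 1, 1, 1, 1, 1])

```text
time_s: 51.18
eef_pos: [465.6, -66.0, 81.6]
ee_rot: [-0.002, 0.737, 0.676, 0.0]
force: [-6.4, 8.5, 13.8]
grip_width: 0.155
grip_force: 51.8
```

Request:
play_rows(translation=[[0, 0, 0], [0, 0, 0], [0, 0, -0.06], [0, -0.03, -0.12], [0, -0.09, -0.17], [0, -0.12, -0.2], [0, -0.12, -0.2]], rotation=[[0, 0, 0], [0, 0, 0], [0, 0, 0], [0, 0, 0], [0, 0, 0], [0, 0, 0], [0, 0, 0]], gripper=[-1, -1, -1, -1, -1, -1, -1])

```text
time_s: 52.05
eef_pos: [346.2, -57.3, 283.8]
ee_rot: [0.004, 0.737, 0.676, 0.001]
force: [-0.5, -0.0, 0.3]
grip_width: 0.997
grip_force: 0.0
```

```bash
python3 - <<'E'
from h import *
c=grab('wrist'); t=grab('scene')
cv2.imwrite('pics/fin.png',cv2.hconcat([cv2.resize(t['pixels'][140:340,170:450,::-1],(400,286)),cv2.resize(c['pixels'][:,:,::-1],(381,286))]))
E
```

```text
(no output)
```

View pics/fin.png

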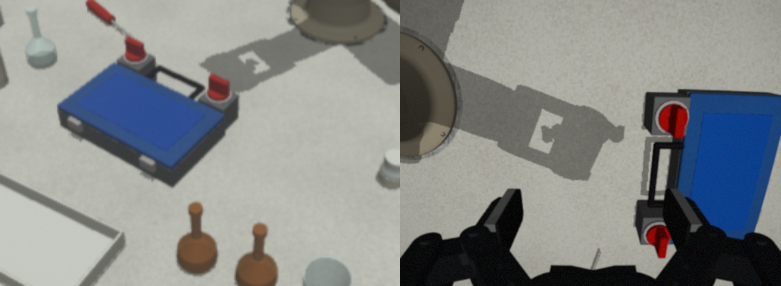

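The lid is shut, both wings lie along the case's y (locked), the bystanders are standing, and the gripper is clear.

```bash
python3 -c "
from rig import ctrl
print(ctrl.finish_job())"
```

```text
the job is handed in; nothing more can be done
None
```

The job is handed in, though no verdict came back: all four lamps lie flat in their own slots, the lid is shut, both knobs are locked, and no jar, flask, beaker or bottle was touched.

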